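# Pack polished specimens in the dry box and bolt it shut

### The arm

A 7-joint arm with a two-finger parallel gripper is mounted at the origin on the work surface. World frame = base frame: x ahead of the robot, y to its left, z up, the work surface at z = 0. Lengths are in mm, angles in rad, forces in N, time in s.
With the tool pointing down it reaches from about 400 to 875 mm from the base axis. Payload 6.5 kg.
Tool frame: the origin (TCP) lies between the finger pads; the fingertips stand 11 mm ahead of it and the grasp point (between the pads) lies 8 mm behind it; z points along the fingers, x is the direction in which the jaws open and shut, and the axes are right-handed (so a half turn about z gives the same grasp; the last joint's range is limited). The gripper opens to 88 mm and grips with 3 to 60 N. Pads are 18 mm wide; open, the fingers measure 123 mm over their backs; the gripper's body (75 mm by 187 mm) begins 45 mm behind the grasp point.
Start: joints at [1.181, 0.536, -0.004, 1.538, 0.003, 1.067, -0.071], TCP at [206.807, -616.215, 249.716] pointing down, gripper open.
Joint ranges: [-2.7, 2.7], [-0.37, 2.16], [-1.27, 1.26], [0.24, 2.4], [-1.31, 4.45], [0.19, 1.91], [-2.76, 2.76]. Speed limits (rad/s): [2.39, 2.39, 3.14, 3.14, 3.14, 3.14, 3.14].

### API

Orientations are given as a unit quaternion [w, x, y, z].
In Python, from workcell import sense, read_camera, close_job gives the robot as it stands.
- The arm moves only by the tool jog_arm, never from a script. Its argument "steps" is text: rows parted by semicolons, each of 7 numbers parted by spaces: the turn, a rotation vector about the world's x, y, z in rad, then the shift along the world's x, y, z in m, then the opening, from 0 (shut) to 1 (fully open). In form: wx wy wz tx ty tz hand; .... A call has exactly 8 rows; each row is the pose to reach, as a shift and turn from the pose commanded when the call began; what a row does not reach only later rows make up. A row lasts 1/8 s, in which the tool goes at most 62.5 mm and 10.7 degrees, less where a joint would pass 70% of its speed; a pose out of reach is approached as far as the arm can. A call with a gripper value outside its range is refused whole. The fingers move at their own pace and stop on an object; the grip force is fixed at half the most. Time passes only in rows, so rows that repeat a pose let the fingers close, or fill a call up. It gives the time, the measured TCP pose, the force and the opening at its end, in the units of the state.
- sense(): the state, without advancing time (a new reading comes with each control period).
- read_camera(name): name is "scene" or "top"; returns a dict with "frame" (420x560x3 uint8, red, green, blue), "intrinsics" (3x3 intrinsics, pixels), "dist" ([k1, k2, p1, p2, k3] as OpenCV has them; the pictures are not rectified), "pose" (4x4, takes a point from camera to world coordinates). Camera axes: x right, y down, z forward; pixel columns grow to the right and rows downward; lengths in mm; the calibration is good to about 2 mm. A picture is of the moment at which its call begins. There is no depth.
- close_job(): hands the job in, once; it reports no verdict.
The state is a dict: "time_s": time; "q": joint angles; "dq": joint speeds; "effort": joint torques, N m; "eef_pos": TCP position; "tcp_rot": TCP orientation; "force": force on the tool from outside, world axes, zero at the start; "ft_torque": the same for the moment, N m; "opening": finger opening in mm.
Only numpy, scipy, OpenCV 4.12 (cv2) and the standard library are available. Lean on these libraries where they do the work, as an engineer would, in place of code of your own. Each camera call takes 0.05 s, during which the arm holds its last target.

### The job

Pack all the polished specimens that are out on the bench into the dry box, one upright in each pocket with its polished face up, then lay the loose cover plate in the box's mouth, press it down level all round until it is fully home, and push both sliding bolts fully home through the keepers on the cover. The bolts have been left part way out over the mouth, so draw them back before laying the cover, and leave the other things on the bench where they are.

Things in the scene. Friction and masses are not known exactly. Their poses are not given: they have to be found in the camera images.
- box: The dry box: heavy grey metal box, immovable, 164 mm (x) by 316 mm (y) by 42 mm high; origin at the centre of its underside, z up. The open mouth is in the middle of its top. At each y end a fixed deck, level with the rim, carries a sliding bolt. Inside, a cavity 128 (x) by 152 mm (y) holds a black insert, top at z = 12 mm, with four pockets at x = +-29, y = +-36 mm
- box_mouth (a point): Centre of the box's mouth at rim height (z = 42 mm), axes as the box's. The mouth is a recess 150 (x) by 174 mm (y), 8 mm deep, its upper edges bevelled outward by 3 mm, with an 11 mm ledge round the cavity. A stiff rubber seal strip along each y end of the ledge stands 4.5 mm proud: a cover laid in rests 4.5 mm too high until pressed. Each strip yields at about 6 N (12 N in the middle) and then stays down
- pocket1 (a point): Centre of the floor of one of the four square pockets in the box, 42 mm wide and 6 mm deep (its floor 6 mm above the bench, 36 mm below the rim), axes as the box's
- pocket2 (a point): Centre of the floor of one of the four square pockets in the box, 42 mm wide and 6 mm deep (its floor 6 mm above the bench, 36 mm below the rim), axes as the box's
- pocket3 (a point): Centre of the floor of one of the four square pockets in the box, 42 mm wide and 6 mm deep (its floor 6 mm above the bench, 36 mm below the rim), axes as the box's
- pocket4 (a point): Centre of the floor of one of the four square pockets in the box, 42 mm wide and 6 mm deep (its floor 6 mm above the bench, 36 mm below the rim), axes as the box's
- bolt_left (a joint): Steel sliding bolt on the deck at the box's +y end: 8 mm round rod along y, axis 6 mm above the rim. 0 = drawn right back (tip 88 mm from the box's middle); grows towards the middle; 0.036 m = stop, fully home through the keeper. Slides at about 3 N and stays where left. Above about 0.001 m it stands in the way of the cover; a cover not fully down blocks it
- bolt_right (a joint): The same bolt on the deck at the box's -y end, sliding towards +y; same values
- knob_left (a point): Upright round steel knob of the bolt on the +y deck, 10 mm thick with a 15 mm wide head, standing 10 to 42 mm above the rim; the point is on its axis 26 mm above the rim (68 mm above the bench); the head begins 8 mm higher. 139 mm from the box's middle along y when drawn back, 103 mm when home. The channel walls beside the rod reach 10 mm above the rim
- knob_right (a point): The same knob of the bolt on the -y deck
- cover_grip (a point): Loose aluminium cover plate, 141 mm (x) by 165 mm (y) by 8 mm, about 0.28 kg: the point is the centre of the black grip rib on its middle, 21 mm above the underside. The rib is 70 mm long in x, 18 mm wide in y, its top 34 mm above the underside. Axes are the cover's own, z up. It fits the mouth either way round (half a turn), with 4.5 mm play each side; its top is level with the rim when home
- keeper_a (a point): Foot of one of the two steel keepers on the cover, on the top face (8 mm above the underside), 68 mm from its middle towards +y of the cover. A keeper is a bridge 32 mm wide, 12 mm long, 17 mm high, open 20 mm wide and 13 mm high along y for the bolt
- keeper_b (a point): The same for the other keeper, 68 mm from the middle towards -y of the cover
- mount1_center (a point): A specimen: polished steel chip in the top face of a plain black resin cylinder, 30 mm diameter, 25 mm tall, about 35 g, standing on the bench. The point is its centre, z towards the polished face. Two to four specimens are present; None for an absent one
- mount2_center (a point): A specimen: polished steel chip in the top face of a plain black resin cylinder, 30 mm diameter, 25 mm tall, about 35 g, standing on the bench. The point is its centre, z towards the polished face. Two to four specimens are present; None for an absent one
- mount3_center (a point): A specimen: polished steel chip in the top face of a plain black resin cylinder, 30 mm diameter, 25 mm tall, about 35 g, standing on the bench. The point is its centre, z towards the polished face. Two to four specimens are present; None for an absent one
- mount4_center (a point): A specimen: polished steel chip in the top face of a plain black resin cylinder, 30 mm diameter, 25 mm tall, about 35 g, standing on the bench. The point is its centre, z towards the polished face. Two to four specimens are present; None for an absent one
- vial: Bystander: closed amber glass vial with black cap, 26 mm diameter, 52 mm tall; origin at the centre of its underside
- objective: Bystander: steel microscope objective standing on its thread end, 30 mm diameter, 42 mm tall, tapering upward; origin at the centre of its underside
- jar: Bystander: white jar with white cap, 34 mm diameter, 40 mm tall; origin at the centre of its underside
- washbottle: Bystander: white plastic bottle, 64 mm diameter, 170 mm tall; origin at the centre of its underside
- mouse: Bystander: black computer mouse, 100 by 60 mm, 31 mm tall; origin at the centre of its underside
- petri: Bystander: pale clear open dish, 90 mm diameter, 15 mm tall; origin at the centre of its underside
- slidebox: Bystander: flat blue closed box for slides, 90 by 170 by 34 mm; origin at the centre of its underside
Things that resemble listed ones, but are neither listed nor needed, are in the scene too. Leave any green or yellow look-alike of the part that bears mount2_center alone.

How it is judged:
By the outcome, as a careful person would: the job done as asked, in the order asked, and still so for the second after the job is handed in, with the robot touching nothing.
Of mount1, mount2, mount3, mount4 only 2 to 4 are there at a start; the rules pass over those that are not, and their reading is None.
At some moment in a run one of mount1, mount2, mount3, mount4, cover may be knocked a few centimetres aside while the robot is not near it.
It also fails if it takes over 210 s, if anything falls off the work surface, if the arm or the gripper's body presses on something with over 40 N, if the wrist force passes 120 N, or if a joint passes its speed limit or range.

## Working session

There is one attempt and no reset: what is moved stays moved. The work goes in short steps, Python scripts to look and compute and a tool call to move; the robot and the scene stay as the last step left them, time stands still between calls to the robot, and variables do not carry over. Pictures are saved under pics/ and viewed, and the job is handed in when it is done.

Besides the shell and the picture viewer there is one more tool, called after "Request:" by a JSON object that holds its "name" and its "arguments", one argument or row to a line. jog_arm: Moves the arm, as the interface text tells. Its arguments: {"type":"object","properties":{"steps":{"type":"string"}},"required":["steps"]}

```bash
mkdir -p pics; cat > h.py <<'E'
import numpy as np, cv2
from workcell import sense, read_camera, close_job
def snap(name,tag):
    c=read_camera(name); np.savez(f'pics/{tag}.npz',**{k:np.array(v) for k,v in c.items()})
    cv2.imwrite(f'pics/{tag}.png',cv2.cvtColor(np.array(c['frame']),cv2.COLOR_RGB2BGR)); return c
def load(tag): return dict(np.load(f'pics/{tag}.npz'))
def ray(c,uv):
    n=cv2.undistortPoints(np.array(uv,float).reshape(-1,1,2),np.array(c['intrinsics']),np.array(c['dist'])).reshape(-1,2)
    P=np.array(c['pose']); d=np.c_[n,np.ones(len(n))]@P[:3,:3].T
    return P[:3,3],d
def plane(c,uv,z):
    o,d=ray(c,uv); return o+d*((z-o[2])/d[:,2])[:,None]
def proj(c,X):
    P=np.linalg.inv(np.array(c['pose'])); r,_=cv2.Rodrigues(P[:3,:3])
    return cv2.projectPoints(np.array(X,float).reshape(-1,3),r,P[:3,3],np.array(c['intrinsics']),np.array(c['dist']))[0].reshape(-1,2)
def crop(tag,x0,y0,x1,y1,s,out):
    im=cv2.imread(f'pics/{tag}.png')[y0:y1,x0:x1]; cv2.imwrite(f'pics/{out}.png',cv2.resize(im,None,fx=s,fy=s,interpolation=cv2.INTER_CUBIC))
E
python3 - <<'E'
from h import *
for n in('scene','top'):
    c=snap(n,n+'0'); print(np.round(c['pose'],3),np.round(c['intrinsics'],1),c['dist'])
print(sense())
E
```

```text
[[-6.780000e-01  4.140000e-01 -6.070000e-01  1.260836e+03]
 [ 7.350000e-01  3.650000e-01 -5.720000e-01  5.739420e+02]
 [-1.600000e-02 -8.340000e-01 -5.520000e-01  6.884840e+02]
 [ 0.000000e+00  0.000000e+00  0.000000e+00  1.000000e+00]] [[416.1   0.  279.2]
 [  0.  416.1 215.5]
 [  0.    0.    1. ]] [-0.07367036  0.          0.          0.          0.        ]
[[ 1.400000e-02 -9.930000e-01  1.180000e-01  4.090000e+02]
 [-1.000000e+00 -1.200000e-02  1.700000e-02 -8.880700e+01]
 [-1.600000e-02 -1.190000e-01 -9.930000e-01  1.215441e+03]
 [ 0.000000e+00  0.000000e+00  0.000000e+00  1.000000e+00]] [[411.2   0.  274.8]
 [  0.  411.2 203.5]
 [  0.    0.    1. ]] [-0.0900425  0.         0.         0.         0.       ]
{'time_s': 0.1, 'q': array([ 1.18082485,  0.5370754 , -0.00441887,  1.53869999,  0.00262352,
        1.067286  , -0.07120595]), 'dq': array([ 0.00076768, -0.00269782, -0.00202063, -0.00073376,  0.00040889,
       -0.00069351,  0.00014159]), 'effort': array([ 3.09823823e-03, -5.72077847e+01,  9.94237773e-01, -2.52229589e+01,
       -5.60830801e-02,  1.35094154e-02,  2.93854907e-05]), 'eef_pos': array([ 206.61025876, -615.76691997,  248.96556884]), 'tcp_rot': array([-3.68759494e-04,  8.11849891e-01, -5.83865754e-01, -6.32014969e-04]), 'force': array([ 0.24735945, -0.82194145,  0.40897671]), 'ft_torque': array([-0.01495409, -0.01937329, -0.02255381]), 'opening': 87.97478556833673}
```

View pics/top0.png

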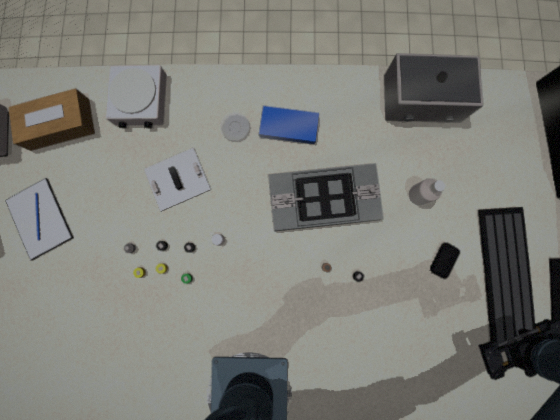

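View pics/scene0.png

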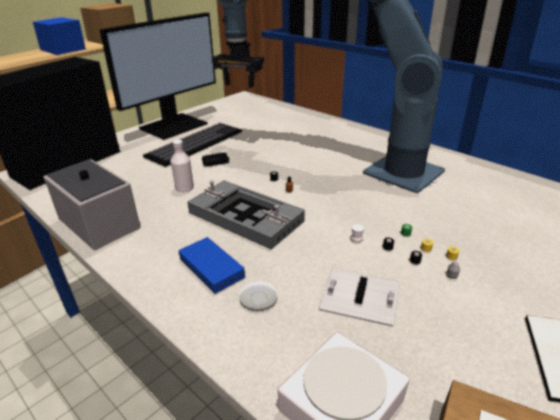

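Top view: the box is around (325,197), the cover around (178,179). Dark round candidates are at (129,247), (162,245), (190,247), (358,276), (325,266). The yellow and green look-alikes are at (139,271), (162,268), (187,278). I'll enlarge these.

```bash
python3 - <<'E'
from h import *
crop('top0',110,220,240,295,6,'c1')
a=cv2.imread('pics/top0.png')[240:300,300:380]; b=cv2.imread('pics/scene0.png')[160:205,255:315]; d=cv2.imread('pics/scene0.png')[210:290,340:480]
cv2.imwrite('pics/c2.png',np.vstack([np.hstack([cv2.resize(a,(400,300),interpolation=2),cv2.resize(b,(400,300),interpolation=2)])]))
cv2.imwrite('pics/c3.png',cv2.resize(d,None,fx=5,fy=5,interpolation=2))
crop('top0',255,155,395,240,5,'c4')
E
```

```text
(no output)
```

View pics/c1.png

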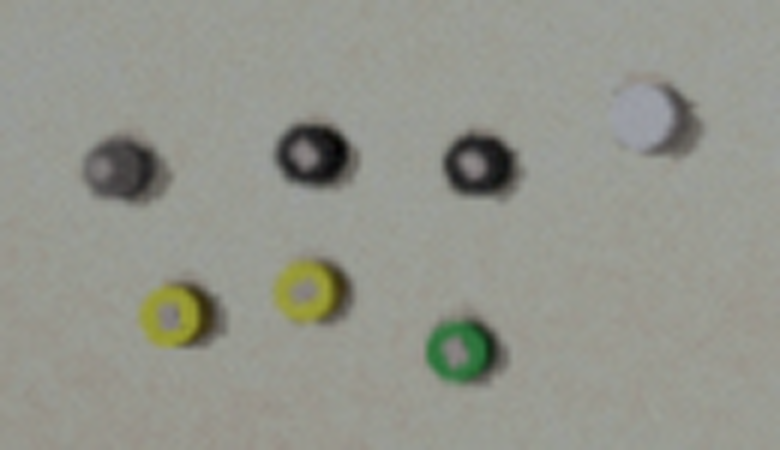

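View pics/c2.png

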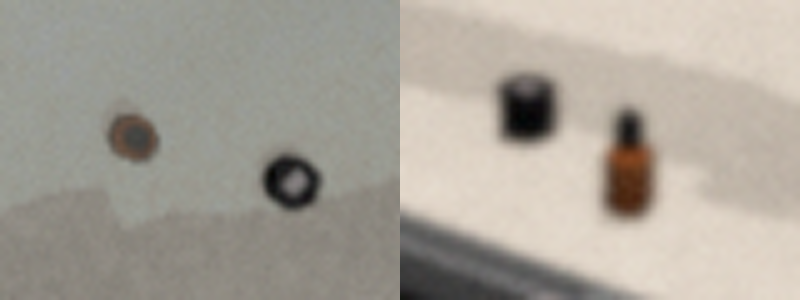

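View pics/c3.png

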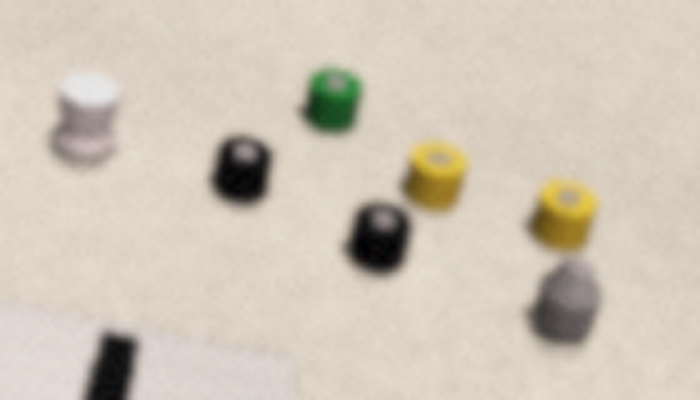

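View pics/c4.png

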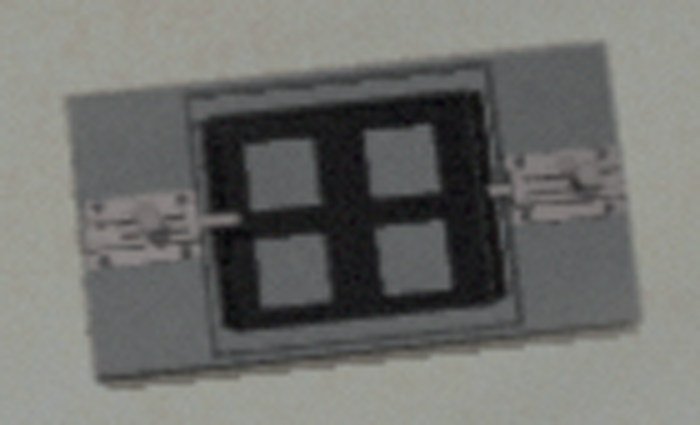

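```bash
python3 - <<'E'
from h import *
for tag,rois in(('top0',[(150,232,175,260),(177,235,203,262),(347,265,370,288)]),('scene0',[(402,246,430,268),(376,232,402,254),(265,166,283,184)])):
    c=load(tag); g=c['frame'].astype(int)
    for r in rois:
        s=g[r[1]:r[3],r[0]:r[2]].sum(2)/3
        m=(s<(60 if tag=='top0' else 75)).astype(np.uint8)
        ct=max(cv2.findContours(m,0,1)[0],key=cv2.contourArea)
        h=cv2.convexHull(ct); f=np.zeros_like(m); cv2.drawContours(f,[h],-1,1,-1)
        M=cv2.moments(f,True); u=(M['m10']/M['m00']+r[0],M['m01']/M['m00']+r[1])
        print(tag,np.round(u,1),M['m00'],np.round(plane(c,[u],12.5)[0],1), s.min())
c=load('top0'); g=cv2.cvtColor(c['frame'],cv2.COLOR_RGB2HSV)
# pockets in box
def px(x,y): return (x/5+255,y/5+155)
for nm,pts,z in(('rim',[(66,97),(605,42),(640,325),(98,382)],42),('mouth',[(188,97),(490,62),(521,322),(217,355)],42)):
    P=plane(c,[px(*p) for p in pts],z); print(nm,np.round(P,1).tolist(),np.round(P.mean(0),1),[round(np.linalg.norm(P[i]-P[i-1]),1) for i in range(4)])
x0,y0,x1,y1=255,155,395,240
gr=cv2.cvtColor(c['frame'],cv2.COLOR_RGB2GRAY)[y0:y1,x0:x1]
big=cv2.resize(gr,None,fx=5,fy=5,interpolation=cv2.INTER_CUBIC)
m=(big>62).astype(np.uint8)
n,l,st,ce=cv2.connectedComponentsWithStats(m)
for i in range(1,n):
    if 2000<st[i,4]<15000:
        u=((ce[i][0]+.5)/5-.5+x0,(ce[i][1]+.5)/5-.5+y0); print('pk',np.round(u,1),st[i],np.round(plane(c,[u],9)[0],1))
E
```

```text
top0 [162.  245.2] 81.0 [424.5 262.8  12.5] 5.0
top0 [189.6 247.1] 80.0 [420.6 180.3  12.5] 16.666666666666668
top0 [357.7 276. ] 77.0 [ 344.1 -311.    12.5] 7.666666666666667
scene0 [415.2 257.5] 111.0 [431.  266.1  12.5] 1.0
scene0 [387.9 244.1] 103.0 [427.9 184.2  12.5] 3.6666666666666665
scene0 [273.8 176.3] 51.0 [ 351.  -305.5   12.5] 5.0
rim [[633.7, -48.0, 42.0], [670.3, -361.7, 42.0], [505.2, -379.2, 42.0], [468.8, -68.9, 42.0]] [ 569.5 -214.5   42. ] [np.float64(166.2), np.float64(315.9), np.float64(166.1), np.float64(312.5)]
mouth [[634.5, -118.7, 42.0], [657.5, -294.2, 42.0], [506.1, -310.6, 42.0], [485.1, -136.6, 42.0]] [ 570.8 -215.    42. ] [np.float64(150.5), np.float64(177.0), np.float64(152.3), np.float64(175.3)]
pk [334.9 186.8] [ 364  124   77   73 4640] [ 605.  -245.5    9. ]
pk [311.  189.4] [ 245  139   76   72 4636] [ 596.3 -174.4    9. ]
pk [337.3 206.1] [ 375  220   77   76 4721] [ 547.4 -252.4    9. ]
pk [313.1 208.7] [ 255  234   77   73 4784] [ 538.8 -181.     9. ]
```

```bash
python3 - <<'E'
from h import *
crop('scene0',180,170,315,250,5,'d1')
a=cv2.imread('pics/scene0.png'); 
t=[cv2.resize(a[y:y+36,x:x+36],(400,400),interpolation=0) for x,y in((398,238),(256,158))]
cv2.imwrite('pics/d2.png',np.hstack(t))
E
```

```text
(no output)
```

View pics/d1.png

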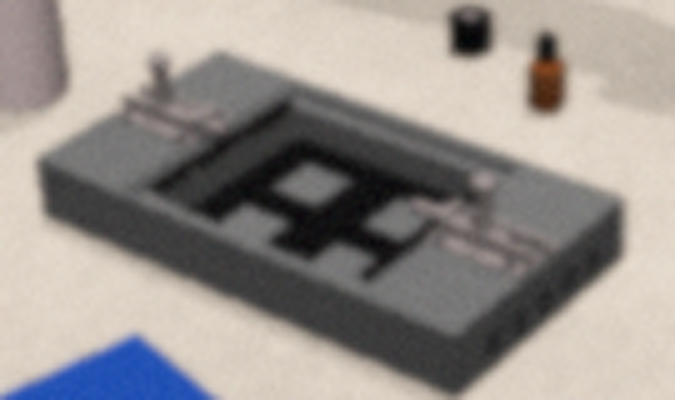

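View pics/d2.png

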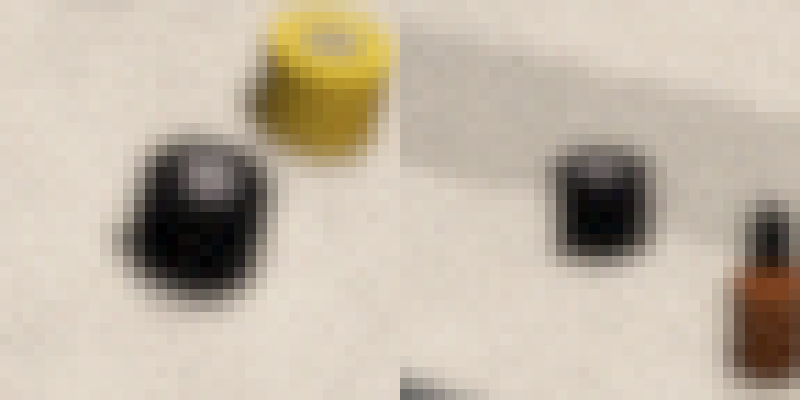

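```bash
python3 - <<'E'
from h import *
c=load('scene0'); t=load('top0')
pts=[(220,53),(38,160),(460,335),(623,203)]
P=plane(c,[(x/5-.4+180,y/5-.4+170) for x,y in pts],42); print(np.round(P,1),P.mean(0))
# two-ray triangulation
def tri(u,v):
    o1,d1=ray(t,[u]);o2,d2=ray(c,[v]);d1=d1[0]/np.linalg.norm(d1);d2=d2[0]/np.linalg.norm(d2)
    s=np.linalg.lstsq(np.c_[d1,-d2],o2-o1,rcond=None)[0]; a=o1+s[0]*d1;b=o2+s[1]*d2
    return np.round((a+b)/2,1),round(np.linalg.norm(a-b),1)
for u,v in(((162,245.2),(415.2,257.3)),((189.6,247.1),(387.9,244)),((357.7,276),(273.8,176.3))): print(tri(u,v))
E
```

```text
[[ 517.1 -372.2   42. ]
 [ 677.1 -353.8   42. ]
 [ 636.9  -42.9   42. ]
 [ 482.7  -60.6   42. ]] [ 578.45864142 -207.38834889   42.        ]
(array([424.8, 263.8,   8.2]), np.float64(0.5))
(array([420.8, 181.3,   7.2]), np.float64(0.5))
(array([ 344. , -312. ,    7.4]), np.float64(0.6))
```

Both views agree, apart from a steady offset of about (7,6) mm between the cameras. I'll settle that against the gripper's known position. First I need the washbottle, bolt tips, knobs and cover.

```bash
python3 - <<'E'
from h import *
t=load('top0'); c=load('scene0')
f=lambda x,y:(x/5-.4+255,y/5-.4+155)
print('tips',plane(t,[f(243,218),f(487,190)],48).round(1))
print('bottle base-ish',plane(t,[(424,190)],20).round(1),plane(c,[(182,186)],0).round(1))
crop('top0',135,140,225,220,8,'e1'); crop('scene0',310,260,410,330,7,'e2'); crop('top0',400,160,460,215,6,'e3')
E
```

```text
tips [[ 564.5 -149.5   48. ]
 [ 582.5 -289.5   48. ]]
bottle base-ish [[ 597.3 -508.9   20. ]] [[ 589.1 -510.4    0. ]]
```

View pics/e1.png

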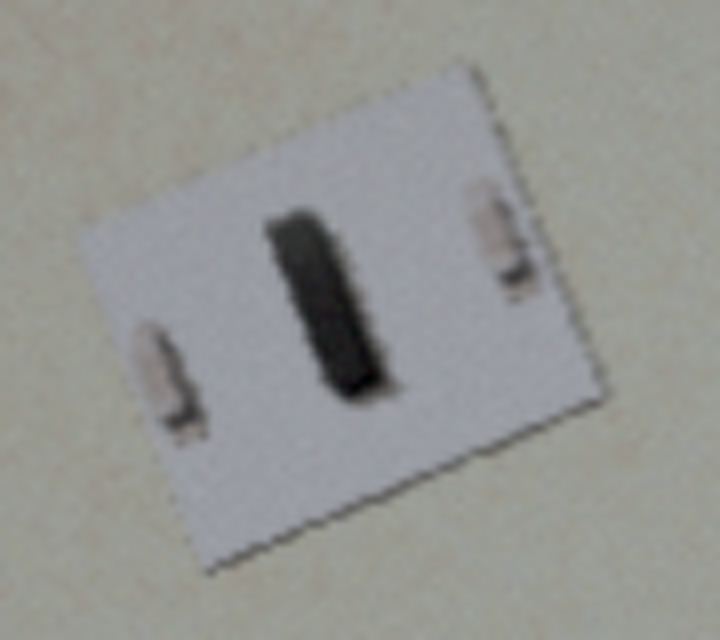

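View pics/e2.png

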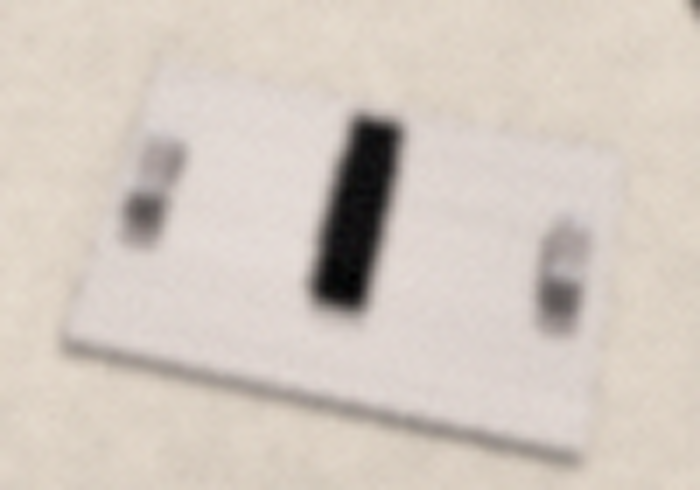

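View pics/e3.png

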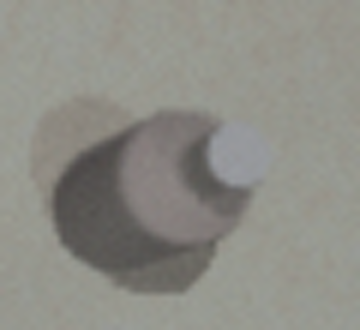

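Request:
{"name": "jog_arm", "arguments": {
  "steps": "0 0 -0.204 0.379 0.275 -0.06 1; 0 0 -0.204 0.379 0.275 -0.06 1; 0 0 -0.204 0.379 0.275 -0.06 1; 0 0 -0.204 0.379 0.275 -0.06 1; 0 0 -0.204 0.379 0.275 -0.06 1; 0 0 -0.204 0.379 0.275 -0.06 1; 0 0 -0.204 0.379 0.275 -0.06 1; 0 0 -0.204 0.379 0.275 -0.06 1"
}}

```text
time_s: 1.1
eef_pos: [588.5, -337.2, 188.7]
tcp_rot: [-0.001, 0.75, -0.662, -0.001]
force: [-0.6, 0.5, -0.6]
opening: 88.0
```

```bash
python3 - <<'E'
from h import *
s=sense(); print(s['eef_pos'],s['tcp_rot'])
for n in('scene','top'): snap(n,n+'1')
from scipy.spatial.transform import Rotation as R
q=s['tcp_rot']; r=R.from_quat([q[1],q[2],q[3],q[0]]).as_matrix(); p=np.array(s['eef_pos'])
print(r.round(3))
for n in('scene1','top1'):
    c=load(n); print(n,proj(c,[p,p+11*r[:,2]+44*r[:,0],p+11*r[:,2]-44*r[:,0],p+11*r[:,2]+61*r[:,0],p+11*r[:,2]-61*r[:,0]]).round(1).tolist())
crop('scene1',180,80,310,230,5,'f1') 
crop('top1',310,130,450,250,5,'f2')
E
```

```text
[ 588.46852921 -337.17219147  188.69564525] [-0.00083696  0.74958262 -0.66190982 -0.00076204]
[[ 0.124 -0.992 -0.   ]
 [-0.992 -0.124  0.002]
 [-0.002 -0.    -1.   ]]
scene1 [[208.5, 148.6], [198.2, 148.6], [220.0, 155.6], [194.2, 147.4], [224.5, 157.0]]
top1 [[380.1, 182.5], [395.9, 181.3], [362.2, 185.1], [402.4, 180.6], [355.6, 185.8]]
```

View pics/f1.png

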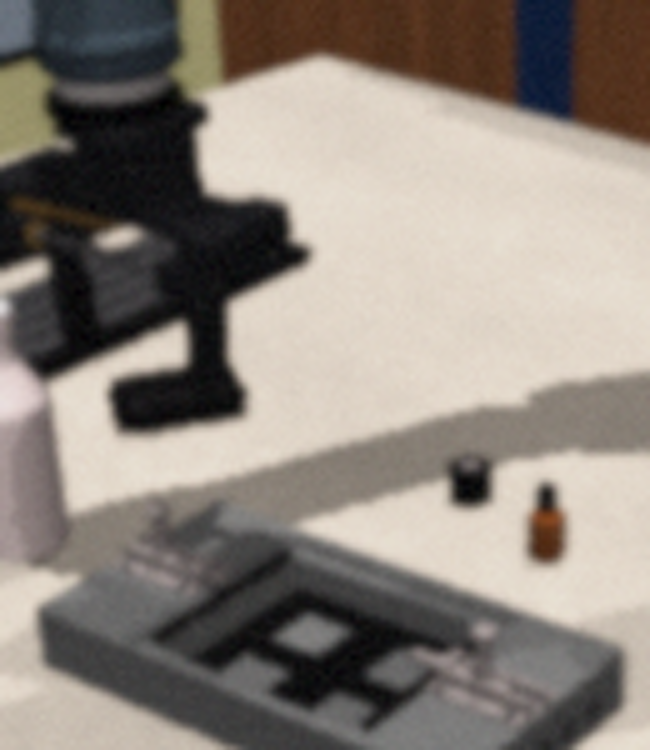

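View pics/f2.png

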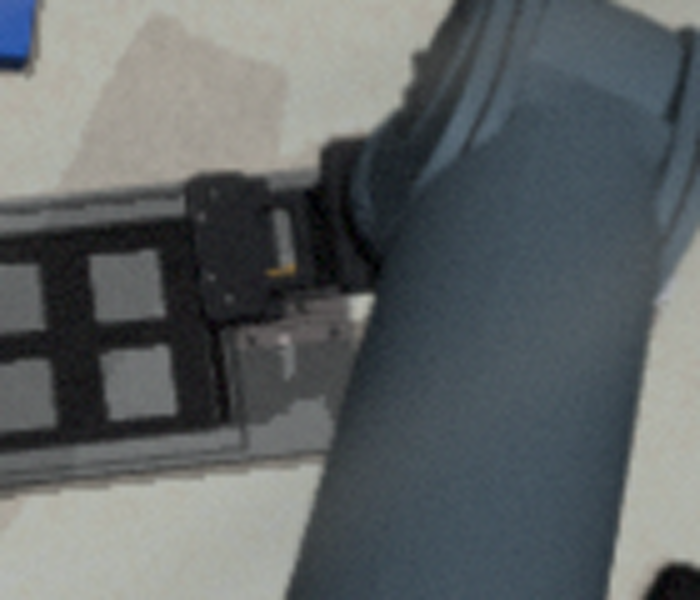

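In the picture, the black bar at crop (110–245, 370–430) is the mouse, not a finger. The finger tip merges with it. I'll shut the hand and lower it over the deck, so the tip stands out against the grey and can be used to check the cameras.

Request:
{"name": "jog_arm", "arguments": {
  "steps": "0 0 0 -0.03 0 -0.02 0; 0 0 0 -0.05 0 -0.04 0; 0 0 0 -0.05 0 -0.07 0; 0 0 0 -0.05 0 -0.07 0; 0 0 0 -0.05 0 -0.07 0; 0 0 0 -0.05 0 -0.07 0; 0 0 0 -0.05 0 -0.07 0; 0 0 0 -0.05 0 -0.07 0"
}}

```text
time_s: 2.2
eef_pos: [536.1, -341.3, 120.1]
tcp_rot: [-0.0, 0.748, -0.663, 0.0]
force: [0.0, 0.3, 0.1]
opening: 9.9
```

```bash
python3 - <<'E'
from h import *
s=sense(); p=s['eef_pos'];print(p,s['opening'])
c=snap('scene','scene2'); snap('top','top2')
print(proj(c,[p+[0,0,-11],p+[9,0,-11],p+[-9,0,-11]]).round(1).tolist())
u=proj(c,[p+[0,0,-11]])[0].astype(int); x0,y0=u-[40,40]
print(x0,y0); crop('scene2',x0,y0,x0+80,y0+80,8,'g1')
E
```

```text
[ 536.08084749 -341.27368748  120.14113588] 9.936960760707441
[[223.6, 166.5], [221.4, 167.5], [225.8, 165.5]]
183 126
```

View pics/g1.png

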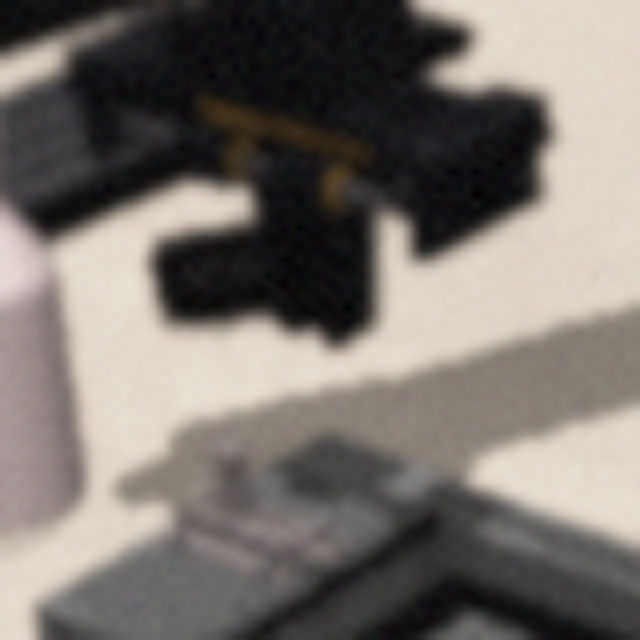

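```bash
python3 - <<'E'
from h import *
c=load('scene2'); p=np.array([536.08,-341.27,120.14])
j=np.array([-.124,.992,0]); w=np.array([.992,.124,0])
for a,b in((22.5,9),(22.5,-9),(-22.5,9),(5,9),(-5,9),(5,-9)):
    u=proj(c,[p+a*j+b*w+[0,0,-11]])[0]; print(a,b,((u-[183,126]+.5)*8).round(0))
E
```

```text
22.5 9 [357. 352.]
22.5 -9 [388. 334.]
-22.5 9 [270. 322.]
5 9 [323. 340.]
-5 9 [304. 333.]
5 -9 [354. 322.]
```

Request:
{"name": "jog_arm", "arguments": {
  "steps": "0 0 0 0.055 0.003 0 1; 0 0 0 0.055 0.003 0 1; 0 0 0 0.055 0.003 0 1; 0 0 0 0.055 0.003 0 1; 0 0 0 0.055 0.003 -0.042 1; 0 0 0 0.055 0.003 -0.042 1; 0 0 0 0.055 0.003 -0.042 1; 0 0 0 0.055 0.003 -0.042 1"
}}

```text
time_s: 3.3
eef_pos: [591.6, -338.9, 79.4]
tcp_rot: [-0.0, 0.748, -0.664, 0.001]
force: [0.7, -0.6, 0.9]
opening: 80.4
```

```bash
python3 - <<'E'
from h import *
s=sense(); p=s['eef_pos'];print(p,s['opening'],s['force'])
c=snap('scene','scene3'); snap('top','top3')
j=np.array([-.124,.992,0]); w=np.array([.992,.124,0])
for a,b in((44,9),(44,-9),(-44,9),(-44,-9),(0,0)):
    u=proj(c,[p+a*j+b*w+[0,0,-11]])[0]; print(a,b,((u-[170,150]+.5)*6).round(0))
crop('scene3',170,150,290,240,6,'g2')
crop('top3',310,130,450,250,5,'g3')
E
```

```text
[ 591.58861831 -338.89515315   79.43259336] 80.36178945534924 [ 0.70032627 -0.59097967  0.85732439]
44 9 [304. 244.]
44 -9 [328. 229.]
-44 9 [178. 196.]
-44 -9 [203. 182.]
0 0 [252. 212.]
```

View pics/g2.png

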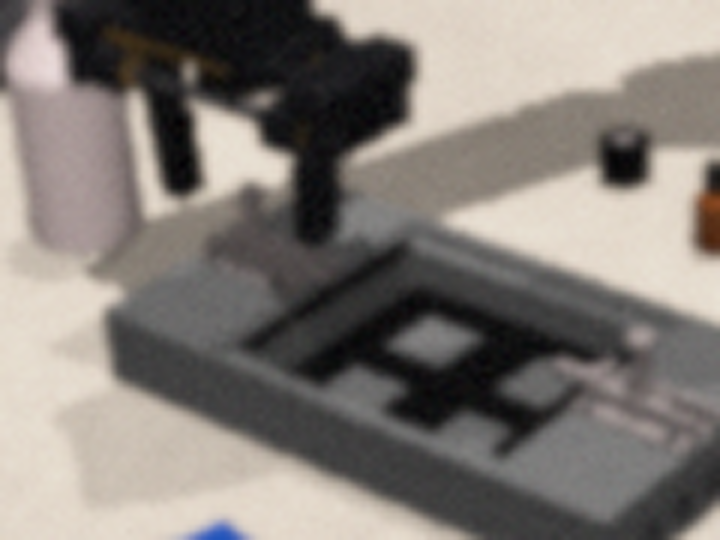

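Request:
{"name": "jog_arm", "arguments": {
  "steps": "0 0 0 0 0 0 0; 0 0 0 0 0 0 0; 0 0 0 0 0 0 0; 0 0 0 0 0 0 0; 0 0 0 0 0 0 0; 0 0 0 0 0 0 0; 0 0 0 0 0 0 0; 0 0 0 0 0 0 0"
}}

```text
time_s: 4.4
eef_pos: [590.9, -338.7, 77.8]
tcp_rot: [0.0, 0.748, -0.664, 0.0]
force: [0.8, -0.6, -1.8]
opening: 12.7
```

```bash
python3 - <<'E'
from h import *
s=sense(); print(s['eef_pos'],s['opening'],s['force'],s['ft_torque'])
c=snap('scene','scene4')
crop('scene4',170,150,290,240,6,'g4')
E
```

```text
[ 590.86409918 -338.70412197   77.77602521] 12.747809147061899 [ 0.84792459 -0.64174284 -1.81102045] [-0.19592269 -0.10385959  0.00130922]
```

View pics/g4.png

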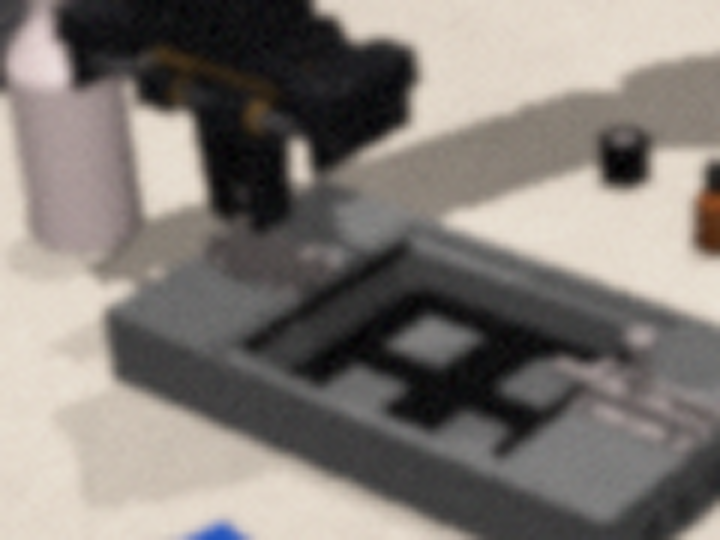

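Request:
{"name": "jog_arm", "arguments": {
  "steps": "0 0 0 0 0 0 0; 0 0 0 0 0 0 0; 0 0 0 0 0 0 0; 0 0 0 0 0 0 0; 0 0 0 0 0 0 0; 0 0 0 0 0 0 0; 0 0 0 0 0 0 0; 0 0 0 0 0 0 0"
}}

```text
time_s: 5.45
eef_pos: [590.8, -338.2, 77.8]
tcp_rot: [0.0, 0.748, -0.664, -0.0]
force: [-0.4, -3.1, 0.3]
opening: 12.2
```

Request:
{"name": "jog_arm", "arguments": {
  "steps": "0 0 0 0.0002 -0.002 0 0; 0 0 0 0.0004 -0.003 0 0; 0 0 0 0.0005 -0.004 0 0; 0 0 0 0.0006 -0.005 0 0; 0 0 0 0.0008 -0.006 0 0; 0 0 0 0.001 -0.008 0 0; 0 0 0 0.001 -0.008 0 0; 0 0 0 0.001 -0.008 0 0"
}}

```text
time_s: 6.45
eef_pos: [591.8, -346.6, 77.7]
tcp_rot: [0.0, 0.748, -0.664, 0.0]
force: [-0.4, 1.1, 0.8]
opening: 12.4
```

```bash
python3 - <<'E'
from h import *
s=sense(); print(s['eef_pos'],s['opening'],s['force'],s['ft_torque'])
a=cv2.imread('pics/scene4.png');c=snap('scene','scene5');b=cv2.imread('pics/scene5.png')
f=lambda i:cv2.resize(i[165:225,190:250],(390,390),interpolation=2)
cv2.imwrite('pics/g5.png',np.hstack([f(a),f(b)]))
E
```

```text
[ 591.84158348 -346.61777046   77.73640456] 12.441827590534464 [-0.42090538  1.12533134  0.80195132] [ 0.21930361  0.17924983 -0.02030054]
```

View pics/g5.png

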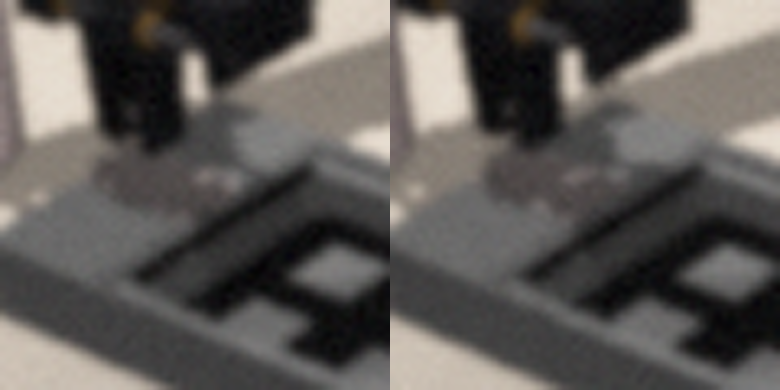

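The rod stub at right-crop (585,180) has shortened, so the bolt is moving with the grip. I'll pull on to the stop.

Request:
{"name": "jog_arm", "arguments": {
  "steps": "0 0 0 0 -0.001 0 0; 0 0 0 0.0002 -0.002 0 0; 0 0 0 0.0003 -0.003 0 0; 0 0 0 0.0004 -0.004 0 0; 0 0 0 0.0005 -0.005 0 0; 0 0 0 0.0006 -0.006 0 0; 0 0 0 0.0006 -0.006 0 0; 0 0 0 0.0006 -0.006 0 0"
}}

```text
time_s: 7.5
eef_pos: [592.3, -350.8, 77.6]
tcp_rot: [-0.0, 0.748, -0.663, -0.001]
force: [-1.4, 6.8, 3.5]
opening: 12.9
```

Request:
{"name": "jog_arm", "arguments": {
  "steps": "0 0 0 0.0001 -0.001 0 0; 0 0 0 0.0002 -0.002 0 0; 0 0 0 0.0003 -0.003 0 0; 0 0 0 0.0003 -0.003 0 0; 0 0 0 0.0003 -0.003 0 0; 0 0 0 0.0003 -0.003 0 0; 0 0 0 0.0003 -0.003 0 0; 0 0 0 0.0003 -0.003 0 0"
}}

```text
time_s: 8.5
eef_pos: [592.4, -351.0, 77.4]
tcp_rot: [-0.001, 0.749, -0.663, -0.003]
force: [-6.2, 11.8, 6.6]
opening: 13.1
```

Request:
{"name": "jog_arm", "arguments": {
  "steps": "0 0 0 0 0.003 0 0.3; 0 0 0 0 0.003 0 0.5; 0 0 0 0 0.003 0 0.8; 0 0 0 0 0.003 0.04 1; 0 0 0 -0.009 0.06 0.05 1; 0 0 0 -0.018 0.12 0.05 1; 0 0 0 -0.027 0.18 0.05 1; 0 0 0 -0.036 0.24 0.05 1"
}}

```text
time_s: 9.5
eef_pos: [556.7, -114.1, 128.1]
tcp_rot: [-0.0, 0.748, -0.664, 0.001]
force: [0.6, 1.1, -0.0]
opening: 88.0
```

```bash
python3 - <<'E'
from h import *
s=sense(); print(s['eef_pos'],s['opening'],s['force'],s['ft_torque'])
snap('scene','scene6');snap('top','top6')
crop('scene6',180,130,320,250,5,'h1');crop('top6',255,130,395,245,5,'h2')
E
```

```text
[ 556.73728514 -114.06926433  128.07630238] 87.98495466362682 [ 0.63211003  1.07560991 -0.0077912 ] [ 0.00129486 -0.01598359 -0.03812767]
```

View pics/h1.png

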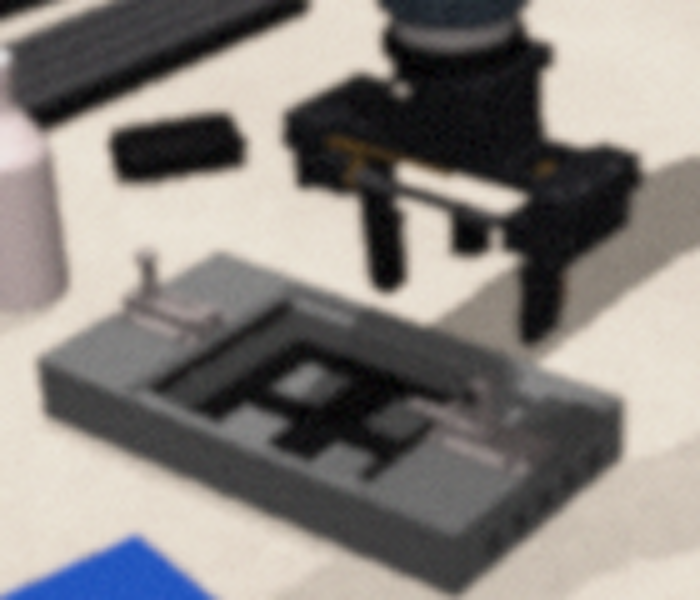

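View pics/h2.png

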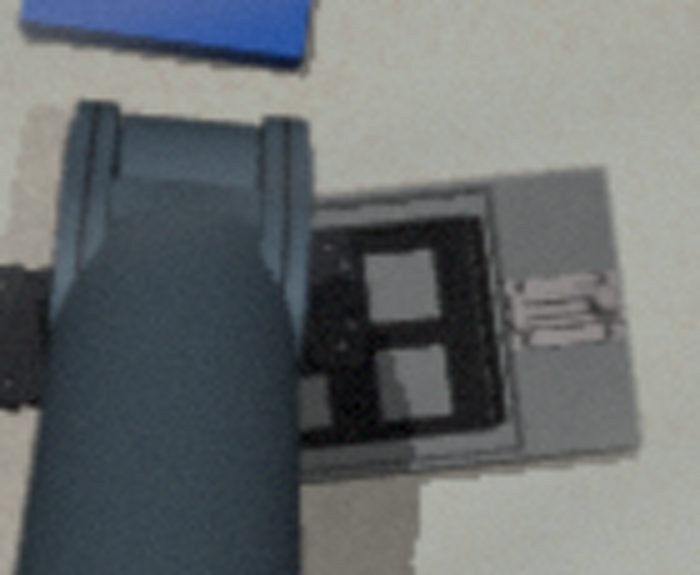

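```bash
python3 - <<'E'
from h import *
c=load('scene6'); p=np.array([556.74,-114.07,128.08])
j=np.array([-.124,.992,0]); w=np.array([.992,.124,0])
for a in(44,58,-44,-58):
  for b in (9,-9):
    u=proj(c,[p+a*j+b*w+[0,0,-11]])[0]; print(a,b,((u-[180,130]+.5)*5).round(0))
# knob heads at z=84 : scene crop left (485,390), right(148,257); 
print(plane(c,[(485/5-.4+180,386/5-.4+130),(148/5-.4+180,255/5-.4+130)],84))
t=load('top6'); print(t['frame'].shape)
crop('top0',275,180,305,215,12,'i1');crop('top6',350,175,390,210,12,'i2')
crop('scene6',255,195,300,235,12,'i3')
E
```

```text
44 9 [520. 338.]
44 -9 [539. 324.]
58 9 [542. 346.]
58 -9 [561. 332.]
-44 9 [390. 292.]
-44 -9 [410. 279.]
-58 9 [370. 285.]
-58 -9 [390. 272.]
[[ 569.67902044  -86.60836731   84.        ]
 [ 595.97052592 -342.2198313    84.        ]]
(420, 560, 3)
```

View pics/i1.png

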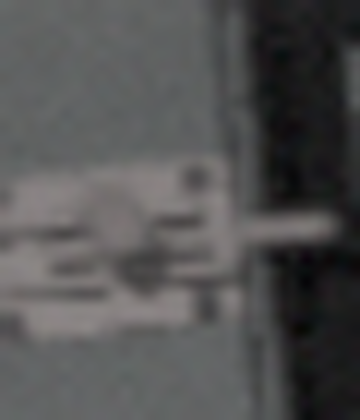

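View pics/i3.png

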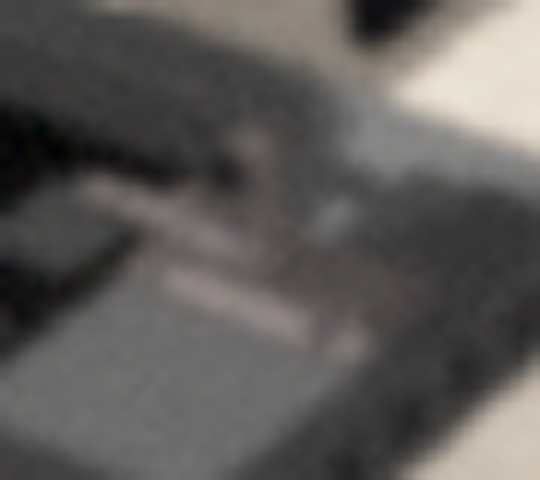

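```bash
python3 - <<'E'
from h import *
t=load('top0'); print(plane(t,[(112/12-.46+275,212/12-.46+180)],84))
E
```

```text
[[561.84646665 -93.99806964  84.        ]]
```

View pics/i2.png

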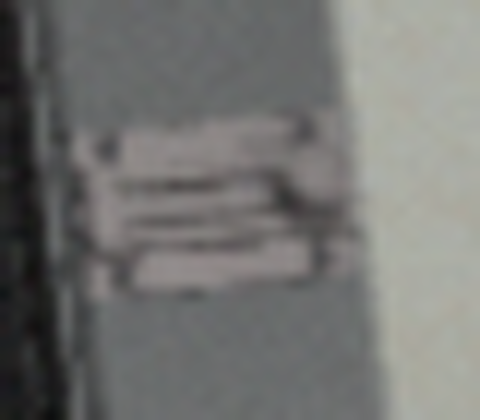

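```bash
python3 - <<'E'
from h import *
t=load('top6'); print(plane(t,[(375.8,188.9)],84), plane(t,[(375.8,188.9)],76))
print(proj(t,[[592.4,-351,84],[587,-352,84]]))
E
```

```text
[[ 588.42030761 -350.07799028   84.        ]] [[ 589.68892448 -351.92534157   76.        ]]
[[376.10471306 187.49411566]
 [376.49295417 189.41275724]]
```

Request:
{"name": "jog_arm", "arguments": {
  "steps": "0 0 0 0.003 0.02 0 1; 0 0 0 0.003 0.02 -0.05 1; 0 0 0 0.003 0.02 -0.05 1; 0 0 0 0.003 0.02 -0.05 0; 0 0 0 0.003 0.02 -0.05 0; 0 0 0 0.003 0.02 -0.05 0; 0 0 0 0.003 0.02 -0.05 0; 0 0 0 0.003 0.02 -0.05 0"
}}

```text
time_s: 10.6
eef_pos: [559.8, -95.3, 78.0]
tcp_rot: [-0.0, 0.748, -0.664, 0.0]
force: [-0.5, 0.2, -0.5]
opening: 40.1
```

Request:
{"name": "jog_arm", "arguments": {
  "steps": "0 0 0 0 0 0 0; 0 0 0 0 0 0 0; 0 0 0 0 0 0 0; 0 0 0 0 0 0 0; 0 0 0 0 0 0 0; 0 0 0 0 0 0 0; 0 0 0 0 0 0 0; 0 0 0 0 0 0 0"
}}

```text
time_s: 11.6
eef_pos: [559.7, -95.4, 77.7]
tcp_rot: [0.0, 0.748, -0.664, 0.0]
force: [-0.2, -1.0, -1.3]
opening: 12.8
```

```bash
python3 - <<'E'
from h import *
s=sense(); print(s['eef_pos'],s['opening'],s['force'],s['ft_torque'])
snap('scene','scene7')
crop('scene7',220,150,320,240,6,'h3')
E
```

```text
[559.70498848 -95.36362239  77.70101241] 12.761810443425713 [-0.15652447 -0.99962604 -1.28373469] [-0.23903147 -0.0589489   0.01561403]
```

View pics/h3.png

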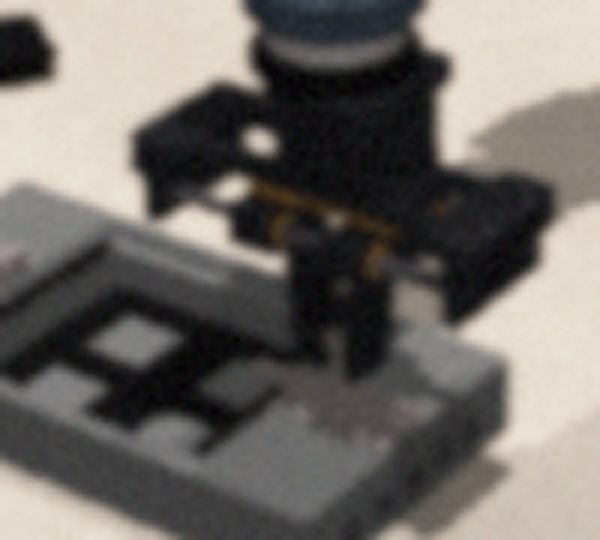

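The knob at crop (340,335) sits between the pads. I'll draw it back about 20 mm.

Request:
{"name": "jog_arm", "arguments": {
  "steps": "0 0 0 -0.0004 0.003 0 0; 0 0 0 -0.0008 0.007 0 0; 0 0 0 -0.0012 0.010 0 0; 0 0 0 -0.0016 0.013 0 0; 0 0 0 -0.002 0.016 0 0; 0 0 0 -0.0022 0.018 0 0; 0 0 0 -0.0023 0.019 0 0; 0 0 0 -0.0024 0.0195 0 0"
}}

```text
time_s: 12.65
eef_pos: [557.4, -75.7, 77.7]
tcp_rot: [-0.0, 0.748, -0.663, 0.0]
force: [1.3, -3.4, -1.1]
opening: 12.4
```

Request:
{"name": "jog_arm", "arguments": {
  "steps": "0 0 0 -0.0001 0.001 0 0; 0 0 0 -0.0002 0.002 0 0; 0 0 0 -0.0003 0.003 0 0; 0 0 0 -0.0004 0.004 0 0; 0 0 0 -0.0004 0.004 0 0; 0 0 0 -0.0004 0.004 0 0; 0 0 0 -0.0004 0.004 0 0; 0 0 0 -0.0004 0.004 0 0"
}}

```text
time_s: 13.65
eef_pos: [557.2, -74.7, 77.8]
tcp_rot: [0.001, 0.747, -0.664, 0.001]
force: [2.6, -9.3, -4.6]
opening: 12.5
```

Both stops check out. They lie 278.6 mm apart (expected 278), and their midpoint agrees with the top camera to 1 mm, so the top camera is the one to trust. I'll release and go to the specimen at top pixel (190,247), which is at about (421,180).

Request:
{"name": "jog_arm", "arguments": {
  "steps": "0 0 0 0 -0.003 0 0.3; 0 0 0 0 -0.003 0 0.6; 0 0 0 0 -0.003 0.03 0.6; 0 0 0 -0.02 0.04 0.05 0.6; 0 0 0 -0.05 0.09 0.05 0.6; 0 0 0 -0.08 0.145 0.05 0.6; 0 0 0 -0.11 0.2 0.05 0.6; 0 0 0 -0.136 0.252 0.05 0.6"
}}

```text
time_s: 14.65
eef_pos: [419.1, 182.8, 128.0]
tcp_rot: [-0.0, 0.749, -0.663, -0.0]
force: [0.6, 0.9, -0.2]
opening: 52.7
```

```bash
python3 - <<'E'
from h import *
s=sense(); print(s['eef_pos'],s['opening'],s['force'])
c=snap('scene','scene8');snap('top','top8')
p=np.array(s['eef_pos']); print(proj(c,[[p[0],p[1],12.5],[p[0],p[1],25]]))
crop('scene8',180,130,440,290,3,'k1');crop('top8',110,150,390,300,3,'k2')
E
```

```text
[419.11918238 182.78520943 127.97852997] 52.72438177582247 [ 0.61298575  0.87726083 -0.20623246]
[[389.07922991 242.3567532 ]
 [389.69721389 238.60768168]]
```

View pics/k1.png

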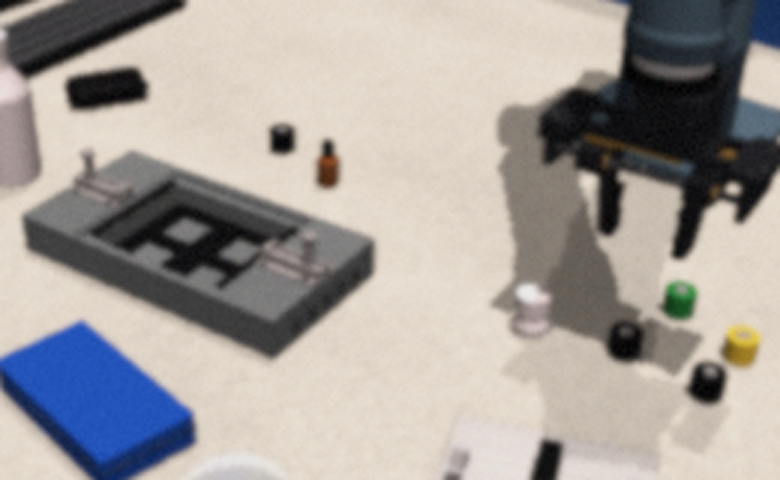

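View pics/k2.png

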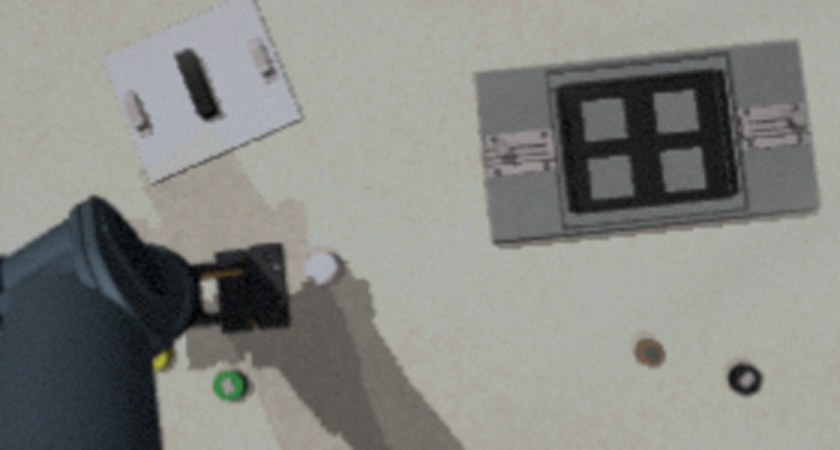

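Request:
{"name": "jog_arm", "arguments": {
  "steps": "0 0 0 0 0 -0.03 0.6; 0 0 0 0 0 -0.06 0.6; 0 0 0 0 0 -0.09 0.6; 0 0 0 0 0 -0.107 0.6; 0 0 0 0 0 -0.107 0.6; 0 0 0 0 0 -0.107 0.6; 0 0 0 0 0 -0.107 0.6; 0 0 0 0 0 -0.107 0.6"
}}

```text
time_s: 15.75
eef_pos: [421.3, 180.5, 21.4]
tcp_rot: [-0.001, 0.748, -0.664, 0.0]
force: [-0.4, 0.8, 0.4]
opening: 53.2
```

```bash
python3 - <<'E'
from h import *
s=sense(); print(s['eef_pos'],s['opening'],s['force'])
c=snap('scene','scene9')
crop('scene9',345,190,445,270,7,'k3')
E
```

```text
[421.34926996 180.47566049  21.35402431] 53.22716027016194 [-0.42322937  0.82956844  0.36752298]
```

View pics/k3.png

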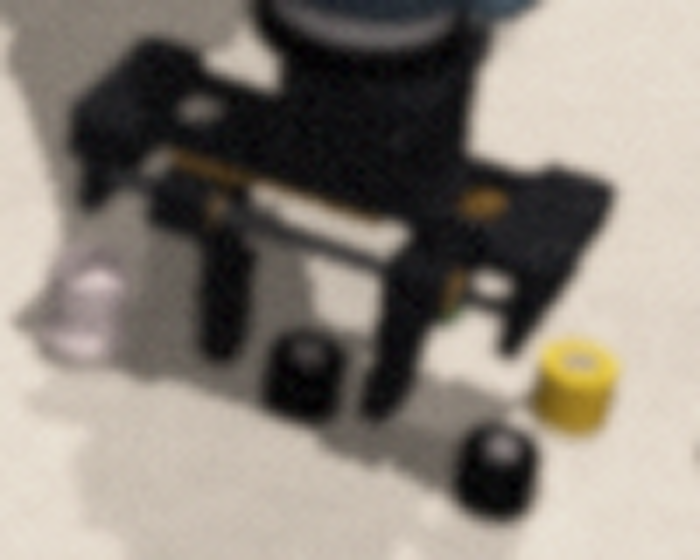

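Request:
{"name": "jog_arm", "arguments": {
  "steps": "0 0 0 0 0 0 0; 0 0 0 0 0 0 0; 0 0 0 0 0 0 0; 0 0 0 0 0 0 0; 0 0 0 0 0 0 0; 0 0 0 0 0 0 0; 0 0 0 0 0 0.02 0; 0 0 0 0 0 0.05 0"
}}

```text
time_s: 16.8
eef_pos: [420.1, 179.9, 70.6]
tcp_rot: [0.001, 0.748, -0.663, -0.0]
force: [0.4, -0.2, -0.6]
opening: 29.3
```

```bash
python3 - <<'E'
from h import *
s=sense(); print(s['eef_pos'],s['opening'],s['force'])
c=snap('scene','scene10')
crop('scene10',345,170,445,250,7,'k4')
E
```

```text
[420.13818477 179.90908306  70.61079557] 29.326680806291108 [ 0.36153957 -0.23306692 -0.64539872]
```

View pics/k4.png

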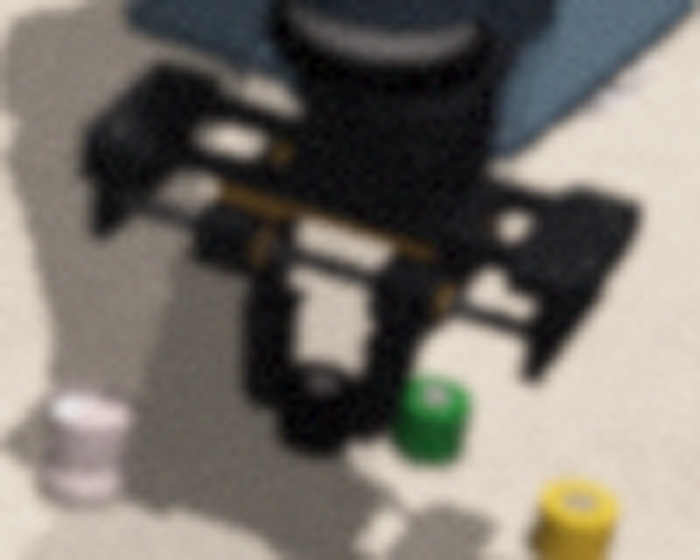

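Request:
{"name": "jog_arm", "arguments": {
  "steps": "0 0 -0.03 0.01 -0.02 0.05 0; 0 0 -0.06 0.04 -0.075 0.07 0; 0 0 -0.09 0.065 -0.13 0.07 0; 0 0 -0.12 0.09 -0.185 0.07 0; 0 0 -0.15 0.117 -0.24 0.07 0; 0 0 -0.18 0.145 -0.295 0.07 0; 0 0 -0.2 0.1755 -0.3545 0.07 0; 0 0 -0.2 0.1755 -0.3545 0.07 0"
}}

```text
time_s: 17.85
eef_pos: [596.9, -180.5, 140.3]
tcp_rot: [-0.001, -0.675, 0.737, -0.002]
force: [-0.2, 1.0, -0.3]
opening: 29.1
```

Request:
{"name": "jog_arm", "arguments": {
  "steps": "0 0 0 0 0 -0.04 0; 0 0 0 0 0 -0.07 0; 0 0 0 0 0 -0.085 0; 0 0 0 0 0 -0.095 0; 0 0 0 0 0 -0.1 0; 0 0 0 0 0 -0.1 0; 0 0 0 0 0 -0.1 0; 0 0 0 0 0 -0.1 0"
}}

```text
time_s: 18.85
eef_pos: [596.8, -174.3, 41.3]
tcp_rot: [0.0, -0.678, 0.735, -0.0]
force: [-0.2, 0.8, -1.1]
opening: 29.4
```

```bash
python3 - <<'E'
from h import *
s=sense(); print(s['eef_pos'],s['opening'],s['force'],s['tcp_rot'])
c=snap('scene','scene11')
crop('scene11',180,130,310,240,6,'k5')
E
```

```text
[ 596.78912995 -174.32475953   41.2905274 ] 29.371551781636565 [-0.16632583  0.76599188 -1.08861399] [ 2.60027273e-04 -6.78191419e-01  7.34885146e-01 -3.92656605e-04]
```

View pics/k5.png

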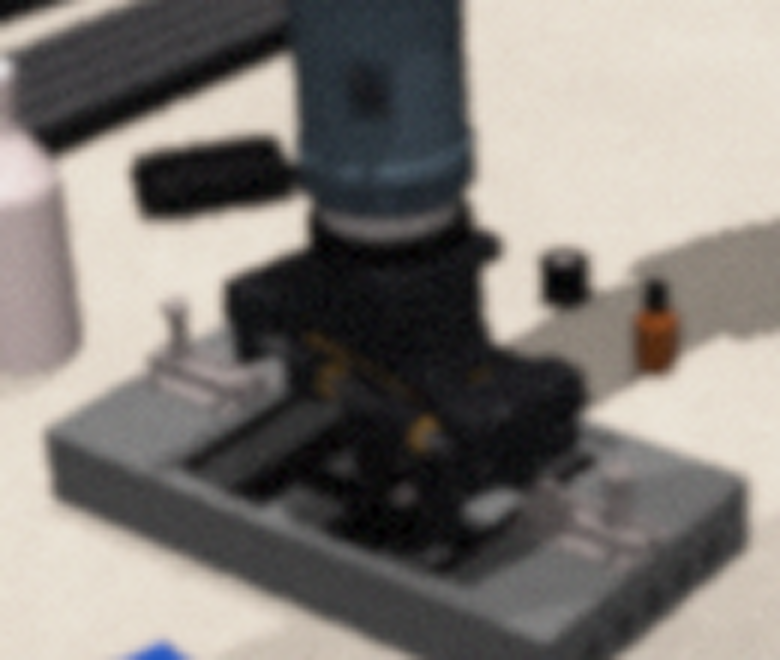

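The hand's end clears the left knob at crop (620,480). Lowering to the pocket floor.

Request:
{"name": "jog_arm", "arguments": {
  "steps": "0 0 0 0 0 -0.004 0; 0 0 0 0 0 -0.008 0; 0 0 0 0 0 -0.012 0; 0 0 0 0 0 -0.0135 0; 0 0 0 0 0 -0.0135 0; 0 0 0 0 0 -0.0135 0; 0 0 0 0 0 -0.0135 0; 0 0 0 0 0 -0.0135 0"
}}

```text
time_s: 19.9
eef_pos: [596.5, -174.2, 27.3]
tcp_rot: [0.0, -0.678, 0.735, -0.0]
force: [0.4, -0.5, -0.2]
opening: 29.2
```

Request:
{"name": "jog_arm", "arguments": {
  "steps": "0 0 0 0 0 0 0.4; 0 0 0 0 0 0 0.4; 0 0 0 0 0 0 0.4; 0 0 0 0 0 0.01 0.4; 0 0 0 0 0 0.03 0.4; 0 0 0 0 0 0.06 0.4; 0 0 0 0 0 0.1 0.4; 0 0 0 0 0 0.1 0.4"
}}

```text
time_s: 20.9
eef_pos: [599.2, -175.0, 132.1]
tcp_rot: [0.002, -0.678, 0.735, -0.003]
force: [-0.6, 0.4, -0.6]
opening: 35.3
```

```bash
python3 - <<'E'
from h import *
s=sense(); print(s['eef_pos'],s['opening'],s['force'])
c=snap('scene','scene12');snap('top','top12')
crop('scene12',180,150,310,250,6,'k6')
a=cv2.imread('pics/top12.png');cv2.imwrite('pics/k7.png',a[130:300,110:390][:, :].repeat(2,0).repeat(2,1))
E
```

```text
[ 599.17879468 -175.02899742  132.0563708 ] 35.33294559352094 [-0.64378298  0.42631847 -0.61734868]
```

View pics/k6.png

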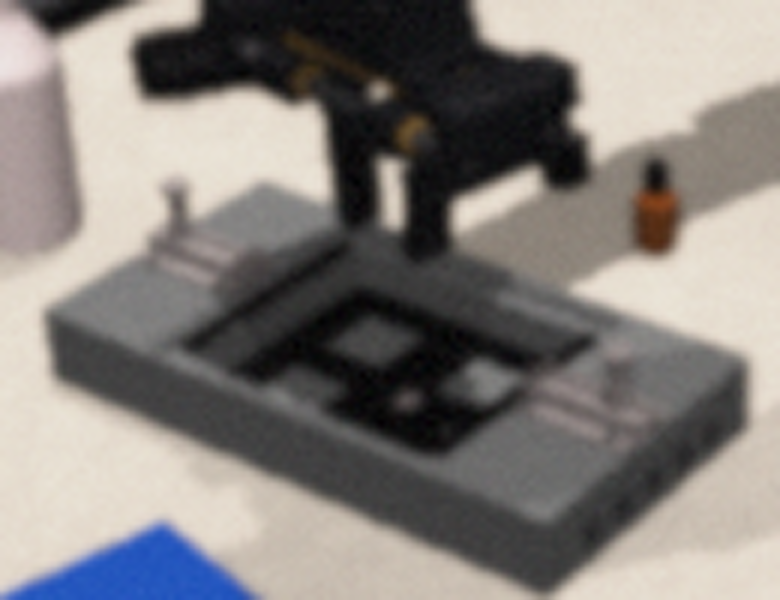

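View pics/k7.png

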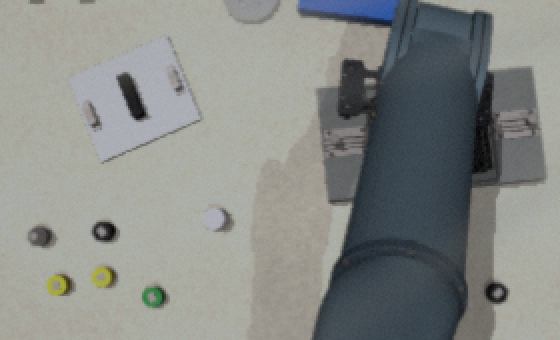

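The first specimen stands in the +x+y pocket, its chip showing at crop (405,400). The others haven't moved. Next is the one at top pixel (358,276), about (344,-311).

Request:
{"name": "jog_arm", "arguments": {
  "steps": "0 0 0 -0.04 -0.022 0 0.6; 0 0 0 -0.09 -0.05 0 0.6; 0 0 0 -0.14 -0.077 0 0.6; 0 0 0 -0.19 -0.104 0 0.6; 0 0 0 -0.23 -0.125 0 0.6; 0 0 0 -0.2525 -0.137 0 0.6; 0 0 0 -0.2525 -0.137 -0.03 0.6; 0 0 0 -0.2525 -0.137 -0.06 0.6"
}}

```text
time_s: 22.0
eef_pos: [343.2, -311.2, 66.2]
tcp_rot: [-0.0, -0.678, 0.735, 0.0]
force: [0.6, 0.5, -0.4]
opening: 53.2
```

Request:
{"name": "jog_arm", "arguments": {
  "steps": "0 0 0 0 0 -0.02 0.6; 0 0 0 0 0 -0.035 0.6; 0 0 0 0 0 -0.0465 0.6; 0 0 0 0 0 -0.0465 0.6; 0 0 0 0 0 -0.0465 0.6; 0 0 0 0 0 -0.0465 0.6; 0 0 0 0 0 -0.0465 0.6; 0 0 0 0 0 -0.0465 0.6"
}}

```text
time_s: 23.0
eef_pos: [344.0, -311.3, 20.9]
tcp_rot: [0.0, -0.678, 0.735, -0.0]
force: [0.8, 0.4, -0.6]
opening: 53.0
```

```bash
python3 - <<'E'
from h import *
s=sense(); print(s['eef_pos'],s['opening'],s['force'])
c=snap('scene','scene13')
crop('scene13',220,100,340,210,6,'m1')
E
```

```text
[ 344.02756058 -311.3082305    20.93499677] 52.956831327130146 [ 0.79110202  0.42727605 -0.64734493]
```

View pics/m1.png

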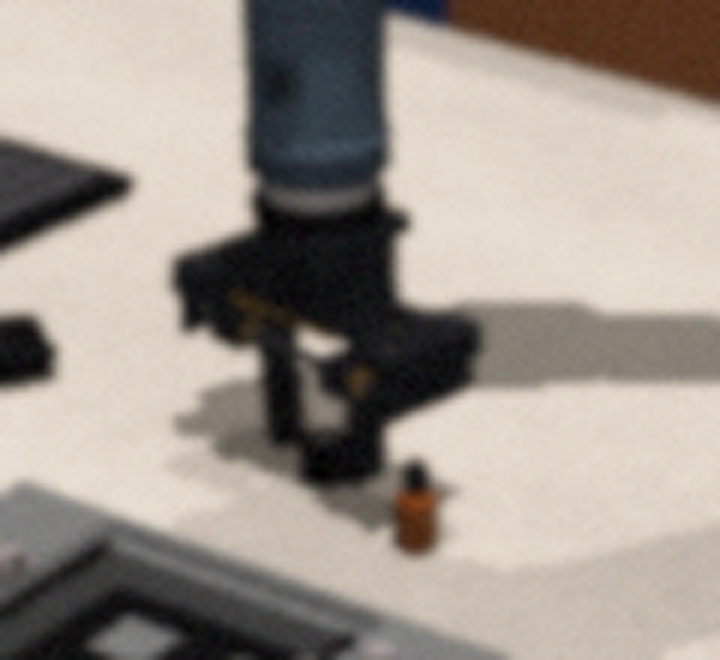

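Request:
{"name": "jog_arm", "arguments": {
  "steps": "0 0 0 0 0 0 0; 0 0 0 0 0 0 0; 0 0 0 0 0 0 0; 0 0 0 0 0 0 0; 0 0 0 0 0 0 0; 0 0 0 0 0 0.03 0; 0 0 0 0 0 0.08 0; 0 0 0 0 0 0.12 0"
}}

```text
time_s: 24.05
eef_pos: [343.9, -311.3, 142.3]
tcp_rot: [0.0, -0.678, 0.735, -0.0]
force: [1.1, 0.0, -0.4]
opening: 29.1
```

```bash
python3 - <<'E'
from h import *
s=sense(); print(s['eef_pos'],s['opening'],s['force'])
c=snap('scene','scene14');snap('top','top14')
crop('scene14',220,70,340,180,6,'m2')
crop('top14',255,150,395,250,5,'m3')
E
```

```text
[ 343.91186733 -311.25155856  142.2948391 ] 29.144314347742924 [ 1.07929482  0.03794146 -0.44012118]
```

View pics/m2.png

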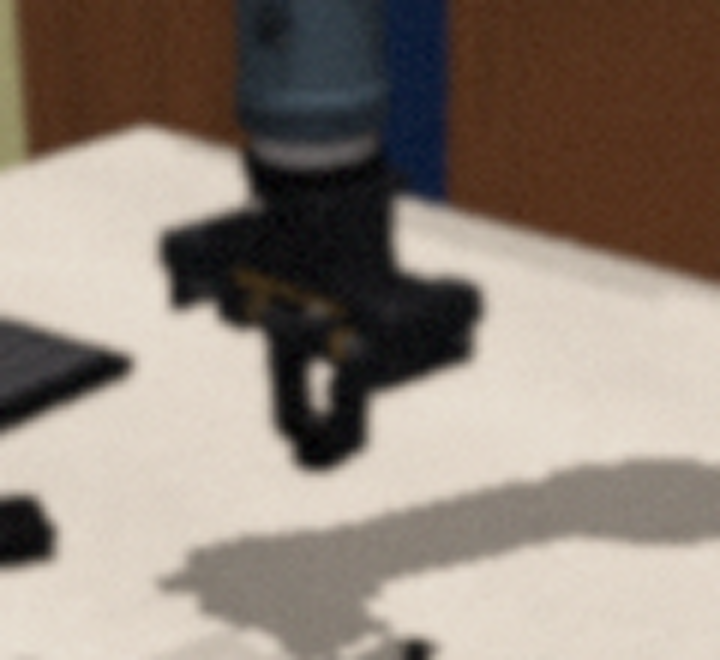

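View pics/m3.png

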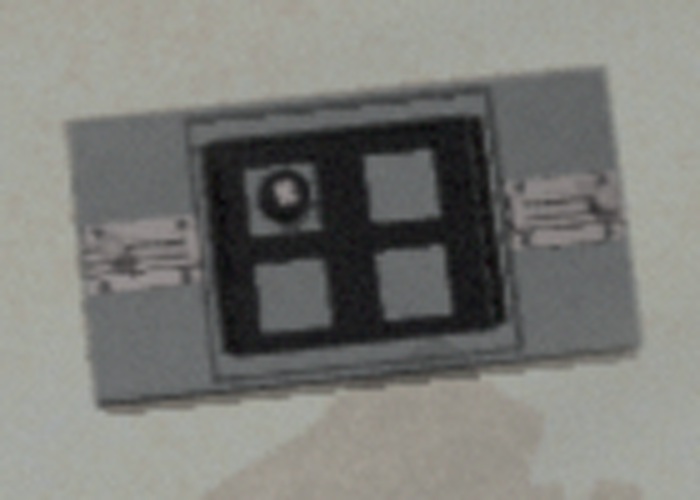

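The first specimen sits central in its pocket at crop (285,193), and the second is in the grip. Carrying it to the -x-y pocket.

Request:
{"name": "jog_arm", "arguments": {
  "steps": "0 0 0 0.05 0.015 0 0; 0 0 0 0.1 0.029 0 0; 0 0 0 0.15 0.044 0 0; 0 0 0 0.19 0.055 0 0; 0 0 0 0.2035 0.0587 0 0; 0 0 0 0.2035 0.0587 -0.03 0; 0 0 0 0.2035 0.0587 -0.06 0; 0 0 0 0.2035 0.0587 -0.07 0"
}}

```text
time_s: 25.15
eef_pos: [544.7, -252.7, 68.4]
tcp_rot: [-0.001, -0.678, 0.735, 0.002]
force: [-0.5, -0.1, -0.6]
opening: 29.0
```

Request:
{"name": "jog_arm", "arguments": {
  "steps": "0 0 0 0 0 -0.01 0; 0 0 0 0 0 -0.02 0; 0 0 0 0 0 -0.03 0; 0 0 0 0 0 -0.036 0; 0 0 0 0 0 -0.04 0; 0 0 0 0 0 -0.0435 0; 0 0 0 0 0 -0.0435 0; 0 0 0 0 0 -0.0435 0"
}}

```text
time_s: 26.15
eef_pos: [547.5, -252.6, 27.4]
tcp_rot: [0.0, -0.678, 0.735, -0.0]
force: [-0.0, 0.7, -0.1]
opening: 29.0
```

Now release and rise. Then on to the last specimen, at (424.5,262.8), turning +0.4 on the way for the +x-y pocket.

Request:
{"name": "jog_arm", "arguments": {
  "steps": "0 0 0 0 0 0 0.4; 0 0 0 0 0 0 0.4; 0 0 0 0 0 0 0.4; 0 0 0 0 0 0.01 0.4; 0 0 0 0 0 0.03 0.4; 0 0 0 0 0 0.06 0.4; 0 0 0 0 0 0.1 0.4; 0 0 0 0 0 0.1 0.4"
}}

```text
time_s: 27.15
eef_pos: [550.0, -253.7, 131.9]
tcp_rot: [0.002, -0.678, 0.735, -0.004]
force: [-0.0, 0.4, -0.4]
opening: 35.5
```

Request:
{"name": "jog_arm", "arguments": {
  "steps": "0 0 0.05 -0.01 0.05 0.01 0.6; 0 0 0.1 -0.02 0.11 0.01 0.6; 0 0 0.15 -0.03 0.17 0.01 0.6; 0 0 0.2 -0.04 0.23 0.01 0.6; 0 0 0.25 -0.05 0.29 0.01 0.6; 0 0 0.3 -0.06 0.35 0.01 0.6; 0 0 0.35 -0.07 0.4 0.01 0.6; 0 0 0.4 -0.08 0.43 0.01 0.6"
}}

```text
time_s: 28.15
eef_pos: [466.5, 180.4, 137.5]
tcp_rot: [-0.0, 0.812, -0.584, -0.0]
force: [0.4, -0.4, 0.3]
opening: 52.9
```

```bash
python3 - <<'E'
from h import *
s=sense(); print(s['eef_pos'],s['opening'],s['force'],s['tcp_rot'])
c=snap('top','top15'); snap('scene','scene15')
a=cv2.imread('pics/top15.png');cv2.imwrite('pics/m4.png',cv2.resize(a[130:300,110:390],None,fx=2.7,fy=2.7,interpolation=2))
crop('scene15',370,210,470,290,7,'m5')
E
```

```text
[466.46820548 180.43639442 137.49488949] 52.903129950696204 [ 0.3923433 -0.4306355  0.3373663] [-4.05393646e-04  8.12075249e-01 -5.83552557e-01 -1.95506189e-04]
```

View pics/m4.png

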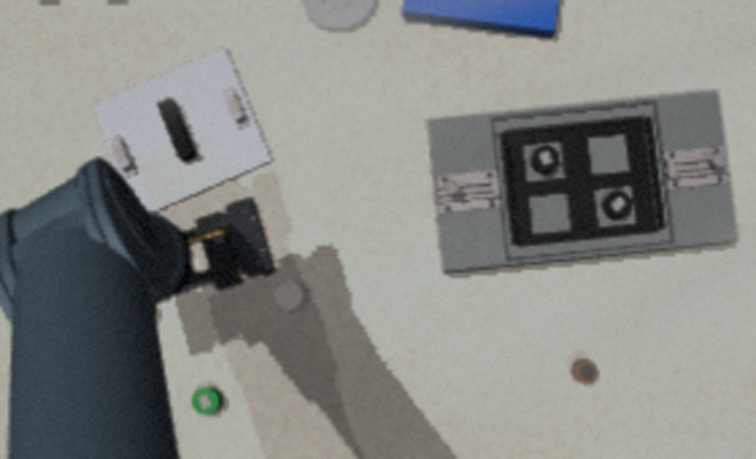

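View pics/m5.png

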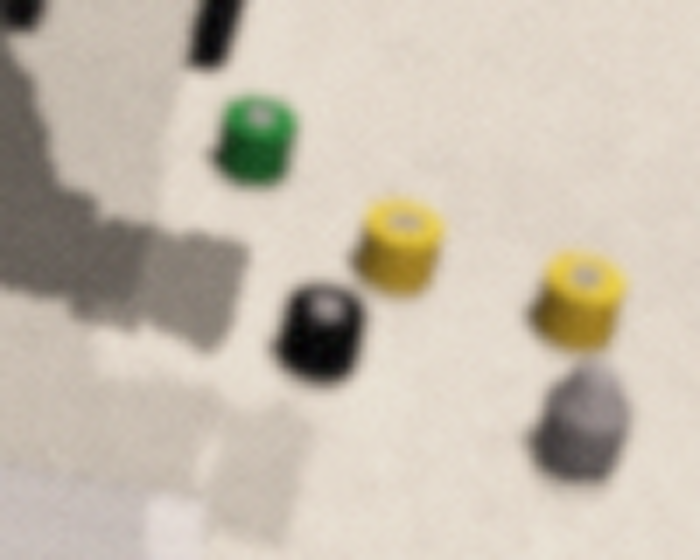

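Request:
{"name": "jog_arm", "arguments": {
  "steps": "0 0 0 -0.02 0.04 0 0.6; 0 0 0 -0.043 0.0853 0 0.6; 0 0 0 -0.043 0.0853 -0.04 0.6; 0 0 0 -0.043 0.0853 -0.08 0.6; 0 0 0 -0.043 0.0853 -0.1 0.6; 0 0 0 -0.043 0.0853 -0.1165 0.6; 0 0 0 -0.043 0.0853 -0.1165 0.6; 0 0 0 -0.043 0.0853 -0.1165 0.6"
}}

```text
time_s: 29.25
eef_pos: [425.0, 262.9, 21.4]
tcp_rot: [-0.0, 0.811, -0.586, 0.0]
force: [0.6, 0.0, 0.4]
opening: 52.8
```

```bash
python3 - <<'E'
from h import *
s=sense(); print(s['eef_pos'],s['opening'],s['force'])
snap('scene','scene16')
crop('scene16',370,200,470,280,7,'m6')
E
```

```text
[425.01498758 262.87287011  21.40424621] 52.84127399148288 [0.56354766 0.01459274 0.44860507]
```

View pics/m6.png

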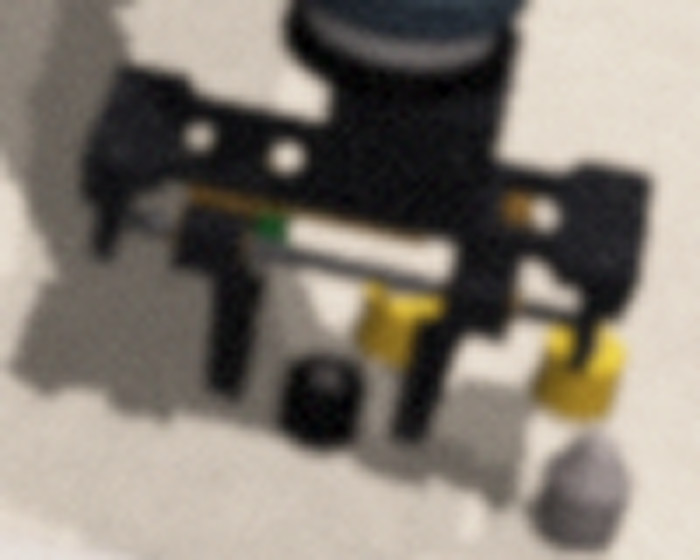

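Request:
{"name": "jog_arm", "arguments": {
  "steps": "0 0 0 0 0 0 0; 0 0 0 0 0 0 0; 0 0 0 0 0 0 0; 0 0 0 0 0 0 0; 0 0 0 0 0 0 0; 0 0 0 0 0 0.03 0; 0 0 0 0 0 0.08 0; 0 0 0 0 0 0.12 0"
}}

```text
time_s: 30.3
eef_pos: [424.4, 262.7, 142.1]
tcp_rot: [-0.0, 0.811, -0.586, 0.0]
force: [0.3, 0.5, -0.9]
opening: 29.1
```

Request:
{"name": "jog_arm", "arguments": {
  "steps": "0 0 0 0.02 -0.056 0 0; 0 0 0 0.04 -0.112 0 0; 0 0 0 0.06 -0.17 0 0; 0 0 0 0.08 -0.227 0 0; 0 0 0 0.1 -0.284 0 0; 0 0 0 0.12 -0.34 0 0; 0 0 0 0.14 -0.395 0 0; 0 0 0 0.16 -0.45 0 0"
}}

```text
time_s: 31.3
eef_pos: [584.5, -189.0, 140.4]
tcp_rot: [0.0, 0.811, -0.585, -0.0]
force: [0.5, -0.3, -0.1]
opening: 29.3
```

```bash
python3 - <<'E'
from h import *
s=sense(); print(s['eef_pos'],s['opening'],s['force'],s['tcp_rot'])
snap('scene','scene17')
crop('scene17',180,110,310,220,6,'m7')
E
```

```text
[ 584.54251433 -188.99841872  140.41539663] 29.275523768804984 [ 0.48027868 -0.298314   -0.14365194] [ 2.29730219e-05  8.10683102e-01 -5.85485124e-01 -2.78231597e-04]
```

View pics/m7.png

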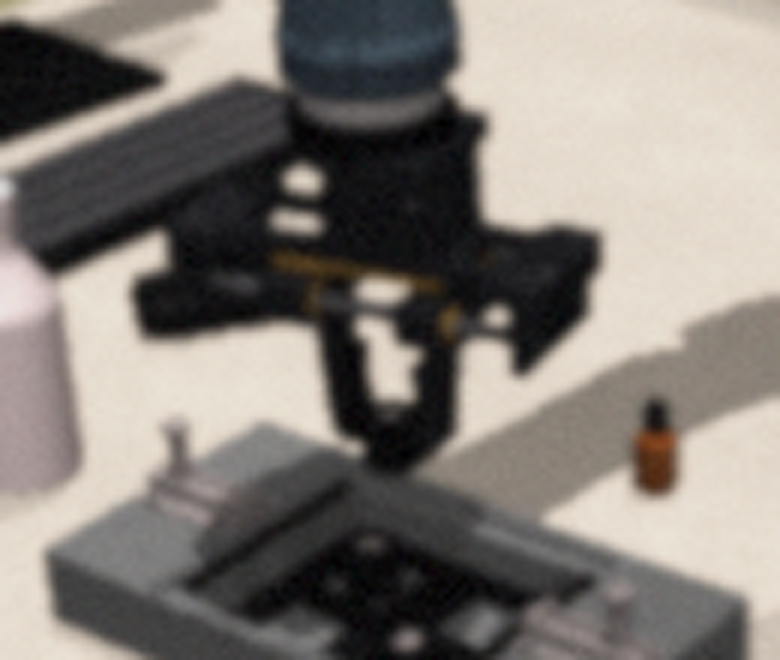

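Request:
{"name": "jog_arm", "arguments": {
  "steps": "0 0 0 0.0205 -0.0583 0 0; 0 0 0 0.0205 -0.0583 0 0; 0 0 0 0.0205 -0.0583 -0.03 0; 0 0 0 0.0205 -0.0583 -0.06 0; 0 0 0 0.0205 -0.0583 -0.075 0; 0 0 0 0.0205 -0.0583 -0.08 0; 0 0 0 0.0205 -0.0583 -0.085 0; 0 0 0 0.0205 -0.0583 -0.09 0"
}}

```text
time_s: 32.35
eef_pos: [605.6, -245.7, 51.4]
tcp_rot: [-0.0, 0.811, -0.586, 0.001]
force: [-0.1, -0.7, -0.1]
opening: 29.1
```

Request:
{"name": "jog_arm", "arguments": {
  "steps": "0 0 0 0 0 -0.006 0; 0 0 0 0 0 -0.012 0; 0 0 0 0 0 -0.018 0; 0 0 0 0 0 -0.0235 0; 0 0 0 0 0 -0.0235 0; 0 0 0 0 0 -0.0235 0; 0 0 0 0 0 -0.0235 0; 0 0 0 0 0 -0.0235 0"
}}

```text
time_s: 33.35
eef_pos: [604.9, -245.5, 27.1]
tcp_rot: [-0.0, 0.811, -0.586, 0.0]
force: [-0.6, -0.1, -0.5]
opening: 29.2
```

Request:
{"name": "jog_arm", "arguments": {
  "steps": "0 0 0 0 0 0 0.4; 0 0 0 0 0 0 0.4; 0 0 0 0 0 0 0.4; 0 0 0 0 0 0.01 0.4; 0 0 0 0 0 0.03 0.4; 0 0 0 0 0 0.06 0.4; 0 0 0 0 0 0.1 0.4; 0 0 0 0 0 0.1 0.4"
}}

```text
time_s: 34.35
eef_pos: [607.7, -246.6, 132.4]
tcp_rot: [-0.001, 0.811, -0.586, 0.004]
force: [0.2, -0.4, -0.4]
opening: 35.1
```

```bash
python3 - <<'E'
from h import *
c=snap('top','top18'); 
g=c['frame'].astype(int); sub=g[130:230,125:235]
m=((sub[...,2]>sub[...,0]+4)&(sub.sum(2)>330)).astype(np.uint8)
ct=max(cv2.findContours(m,0,1)[0],key=cv2.contourArea); print(cv2.contourArea(ct))
r=cv2.minAreaRect(ct); b=cv2.boxPoints(r)+[125,130]; print(r,b.round(1).tolist())
P=plane(c,b,8); print(P.round(1),P.mean(0),[round(np.linalg.norm(P[i]-P[i-1]),1) for i in range(4)])
e=[((x+.5)/8-.5+135,(y+.5)/8-.5+140) for x,y in((80,228),(468,62),(605,395),(207,572))]
P=plane(c,e,8); print(P.round(1),P.mean(0),[round(np.linalg.norm(P[i]-P[i-1]),1) for i in range(4)])
d=(sub.sum(2)<200).astype(np.uint8)
ct2=max(cv2.findContours(d[:80],0,1)[0],key=cv2.contourArea); r2=cv2.minAreaRect(ct2); print(cv2.contourArea(ct2),r2)
u=np.array(r2[0])+[125,130]; print(plane(c,[u],26))
crop('top18',125,130,235,230,7,'n1')
cv2.imwrite('pics/n2.png',cv2.resize(cv2.imread('pics/top18.png')[150:240,250:400],None,fx=5,fy=5,interpolation=2))
E
```

```text
2203.5
((51.42240905761719, 48.818965911865234), (45.16941452026367, 55.01739501953125), 66.80140686035156) [[142.2, 168.9], [192.8, 147.2], [210.6, 188.7], [160.0, 210.4]]
[[653.8 336.1   8. ]
 [721.8 183.4   8. ]
 [595.  124.5   8. ]
 [528.  274.7   8. ]] [624.63629584 229.66493816   8.        ] [np.float64(140.0), np.float64(167.1), np.float64(139.8), np.float64(164.5)]
[[656.4 329.    8. ]
 [721.5 182.6   8. ]
 [594.4 125.7   8. ]
 [526.  273.4   8. ]] [624.58977661 227.67937388   8.        ] [np.float64(141.7), np.float64(160.2), np.float64(139.3), np.float64(162.7)]
112.5 ((50.54310607910156, 48.267242431640625), (22.45340347290039, 6.302709579467773), 66.80140686035156)
[[622.51598229 227.16943517  26.        ]]
```

View pics/n1.png

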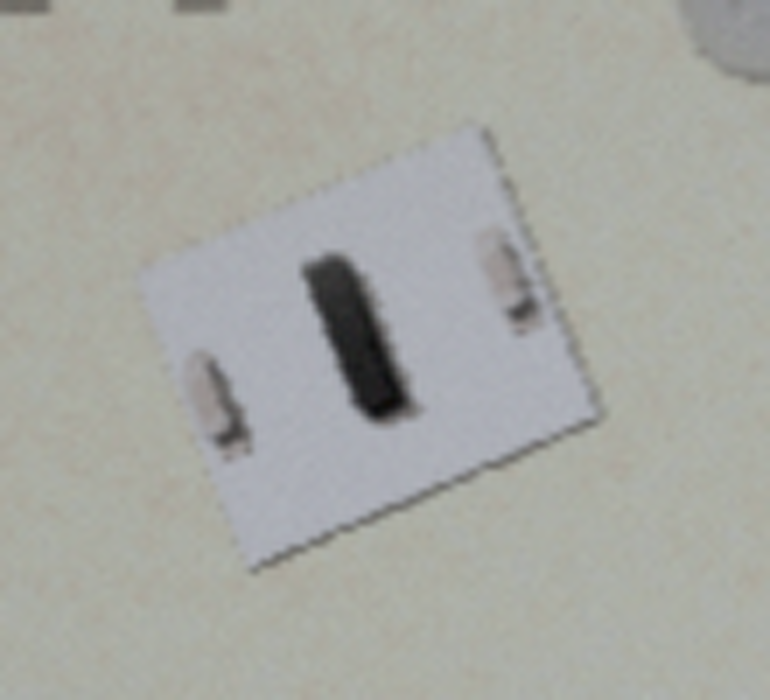

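View pics/n2.png

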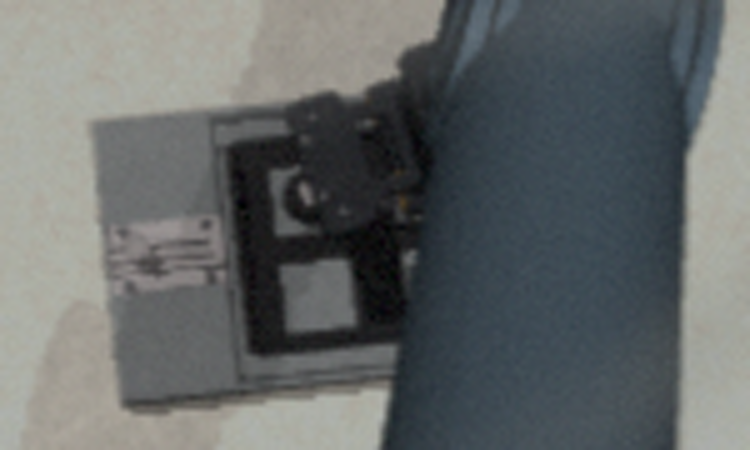

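Request:
{"name": "jog_arm", "arguments": {
  "steps": "0 0 0.01 0.002 0.06 0 0.6; 0 0 0.03 0.004 0.12 0 0.6; 0 0 0.04 0.007 0.18 0 0.6; 0 0 0.05 0.009 0.24 0 0.6; 0 0 0.065 0.012 0.3 0 0.6; 0 0 0.08 0.014 0.36 0 0.6; 0 0 0.09 0.017 0.42 0 0.6; 0 0 0.098 0.0193 0.4735 0 0.6"
}}

```text
time_s: 35.4
eef_pos: [623.3, 230.3, 126.6]
tcp_rot: [0.0, 0.839, -0.545, -0.001]
force: [1.0, -0.4, 0.2]
opening: 52.9
```

```bash
python3 - <<'E'
from h import *
s=sense(); print(s['eef_pos'],s['opening'],s['tcp_rot'])
c=snap('scene','scene19'); t=snap('top','top19')
crop('scene19',290,170,430,330,5,'n3')
cv2.imwrite('pics/n4.png',cv2.resize(cv2.imread('pics/top19.png')[150:240,250:400],None,fx=5,fy=5,interpolation=2))
E
```

```text
[623.28614356 230.28862516 126.56838245] 52.864833432135846 [ 4.61228959e-04  8.38718790e-01 -5.44564332e-01 -5.17172033e-04]
```

View pics/n3.png

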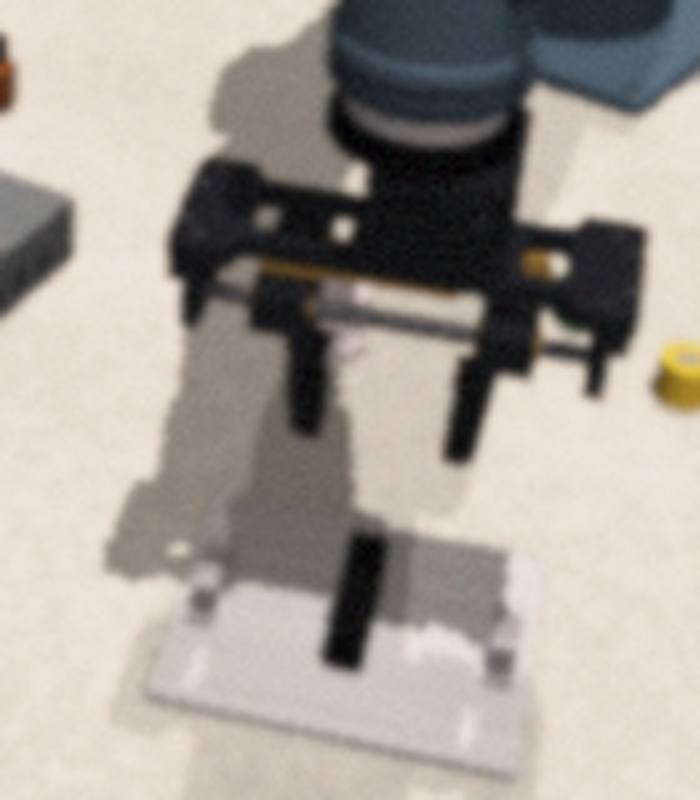

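View pics/n4.png

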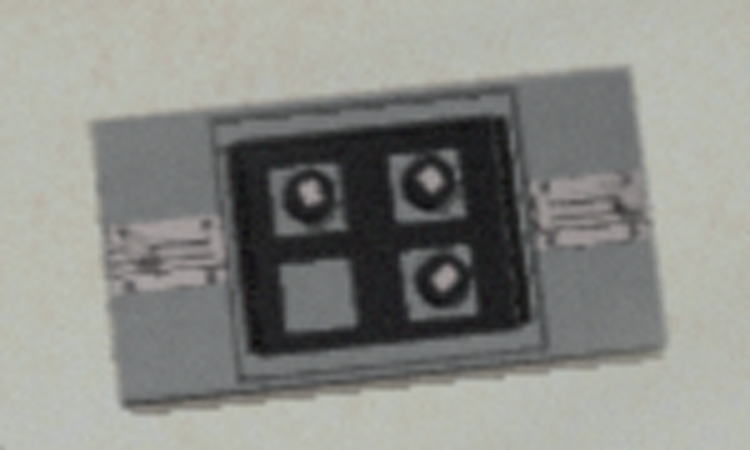

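Three specimens stand in their pockets with polished faces up, and both bolts are drawn back. The cover is still where measured, so I'll grip its rib.

Request:
{"name": "jog_arm", "arguments": {
  "steps": "0 0 0 0 0 -0.03 0.6; 0 0 0 0 0 -0.06 0.6; 0 0 0 0 0 -0.08 0.6; 0 0 0 0 0 -0.095 0.6; 0 0 0 0 0 -0.105 0.6; 0 0 0 0 0 -0.105 0.6; 0 0 0 0 0 -0.105 0.6; 0 0 0 0 0 -0.105 0.6"
}}

```text
time_s: 36.5
eef_pos: [624.8, 228.2, 23.1]
tcp_rot: [-0.001, 0.838, -0.545, 0.0]
force: [0.6, 0.0, 0.1]
opening: 53.0
```

Request:
{"name": "jog_arm", "arguments": {
  "steps": "0 0 0 0 0 0 0; 0 0 0 0 0 0 0; 0 0 0 0 0 0 0; 0 0 0 0 0 0 0; 0 0 0 0 0 0 0; 0 0 0 0 0 0 0; 0 0 0 0 0 0 0; 0 0 0 0 0 0 0"
}}

```text
time_s: 37.5
eef_pos: [624.1, 228.1, 22.2]
tcp_rot: [-0.0, 0.838, -0.545, -0.0]
force: [-0.5, 0.9, 0.0]
opening: 17.9
```

```bash
python3 - <<'E'
from h import *
s=sense(); print(s['eef_pos'],s['opening'],s['tcp_rot'],s['force'])
c=snap('scene','scene20'); snap('top','top20')
crop('scene20',290,190,430,340,5,'n5')
E
```

```text
[624.14384714 228.12974062  22.22459346] 17.906630356244236 [-2.25413646e-05  8.38417138e-01 -5.45029079e-01 -7.18174045e-05] [-0.46087151  0.88892516  0.04497941]
```

View pics/n5.png

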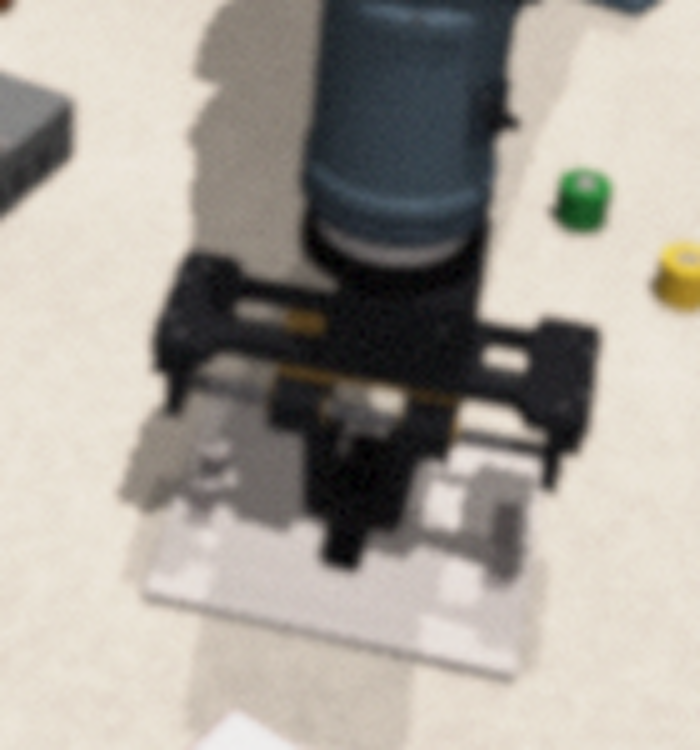

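Request:
{"name": "jog_arm", "arguments": {
  "steps": "0 0 0 0 0 0.02 0; 0 0 0 0 0 0.05 0; 0 0 0 0 0 0.08 0; 0 0 0 0 0 0.11 0; 0 0 0 0 0 0.13 0; 0 0 0 0 0 0.13 0; 0 0 0 0 0 0.13 0; 0 0 0 0 0 0.13 0"
}}

```text
time_s: 38.6
eef_pos: [623.3, 227.6, 150.7]
tcp_rot: [0.001, 0.838, -0.545, -0.001]
force: [0.0, 0.5, -2.4]
opening: 17.9
```

Request:
{"name": "jog_arm", "arguments": {
  "steps": "0 0 -0.04 -0.007 -0.056 0 0; 0 0 -0.08 -0.013 -0.112 0 0; 0 0 -0.12 -0.02 -0.168 0 0; 0 0 -0.16 -0.026 -0.224 0 0; 0 0 -0.2 -0.033 -0.28 0 0; 0 0 -0.24 -0.04 -0.336 0 0; 0 0 -0.27 -0.046 -0.39 0 0; 0 0 -0.298 -0.0524 -0.4415 0 0"
}}

```text
time_s: 39.6
eef_pos: [571.0, -215.3, 151.4]
tcp_rot: [0.0, 0.748, -0.664, -0.001]
force: [1.1, 0.0, -2.3]
opening: 17.5
```

Request:
{"name": "jog_arm", "arguments": {
  "steps": "0 0 0 0 0 -0.01 0; 0 0 0 0 0 -0.02 0; 0 0 0 0 0 -0.03 0; 0 0 0 0 0 -0.04 0; 0 0 0 0 0 -0.05 0; 0 0 0 0 0 -0.055 0; 0 0 0 0 0 -0.055 0; 0 0 0 0 0 -0.055 0"
}}

```text
time_s: 40.6
eef_pos: [572.1, -213.6, 97.5]
tcp_rot: [-0.0, 0.748, -0.664, 0.0]
force: [0.4, -0.7, -2.1]
opening: 17.4
```

```bash
python3 - <<'E'
from h import *
s=sense(); print(s['eef_pos'],s['opening'],s['tcp_rot'],s['force'])
c=snap('scene','scene21'); snap('top','top21')
crop('scene21',170,110,320,250,5,'n6')
crop('top21',250,130,400,240,5,'n7')
E
```

```text
[ 572.0897889  -213.63523658   97.5438235 ] 17.415199777998655 [-1.27320411e-04  7.48153784e-01 -6.63525293e-01  2.91213778e-04] [ 0.40204617 -0.73243094 -2.09020609]
```

View pics/n6.png

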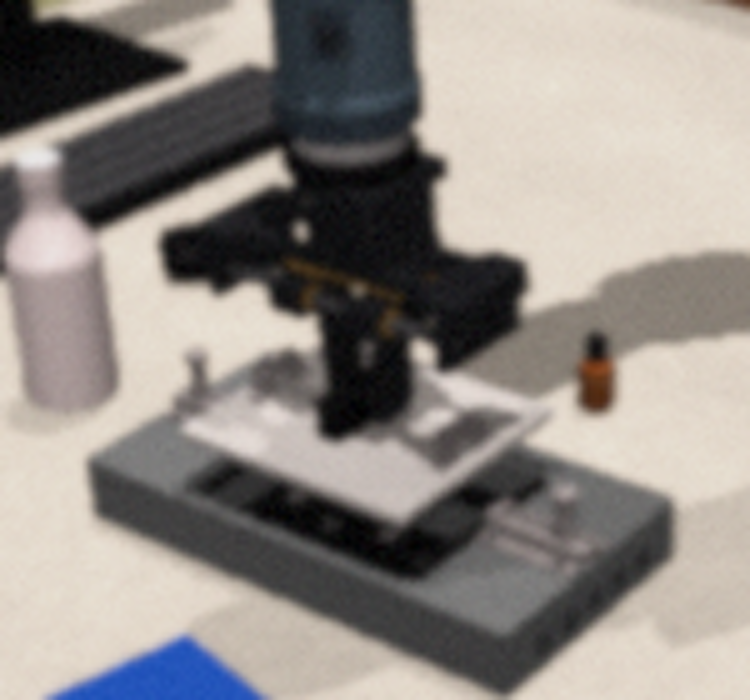

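View pics/n7.png

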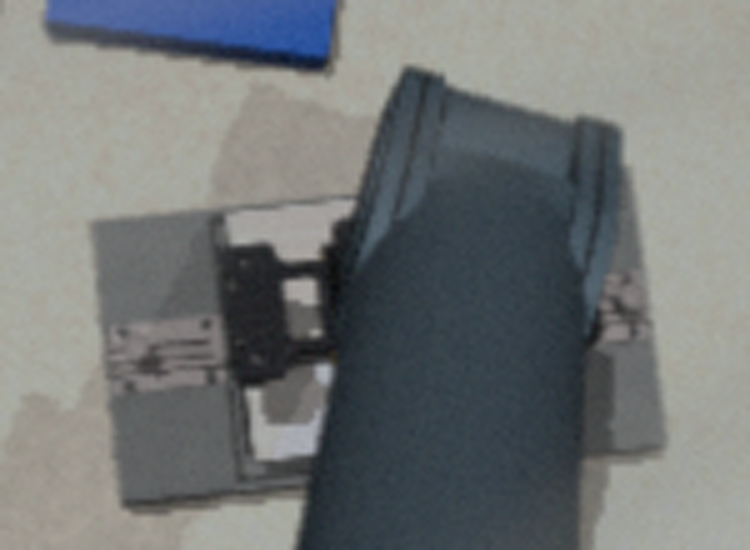

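Request:
{"name": "jog_arm", "arguments": {
  "steps": "0 0 0 0 0 -0.01 0; 0 0 0 0 0 -0.02 0; 0 0 0 0 0 -0.025 0; 0 0 0 0 0 -0.028 0; 0 0 0 0 0 -0.031 0; 0 0 0 0 0 -0.033 0; 0 0 0 0 0 -0.035 0; 0 0 0 0 0 -0.035 0"
}}

```text
time_s: 41.7
eef_pos: [571.7, -213.5, 62.1]
tcp_rot: [0.0, 0.748, -0.663, -0.0]
force: [-0.2, -0.2, -2.3]
opening: 17.8
```

```bash
python3 - <<'E'
from h import *
s=sense(); print(s['eef_pos'],s['opening'],s['tcp_rot'],s['force'],s['ft_torque'])
c=snap('scene','scene22')
crop('scene22',170,130,320,250,5,'n8')
E
```

```text
[ 571.74906058 -213.46548913   62.13962891] 17.754771368716384 [ 2.57817865e-05  7.48196831e-01 -6.63476823e-01 -8.35180050e-05] [-0.23634289 -0.21108412 -2.3170959 ] [ 0.05043125  0.04335809 -0.05170351]
```

View pics/n8.png

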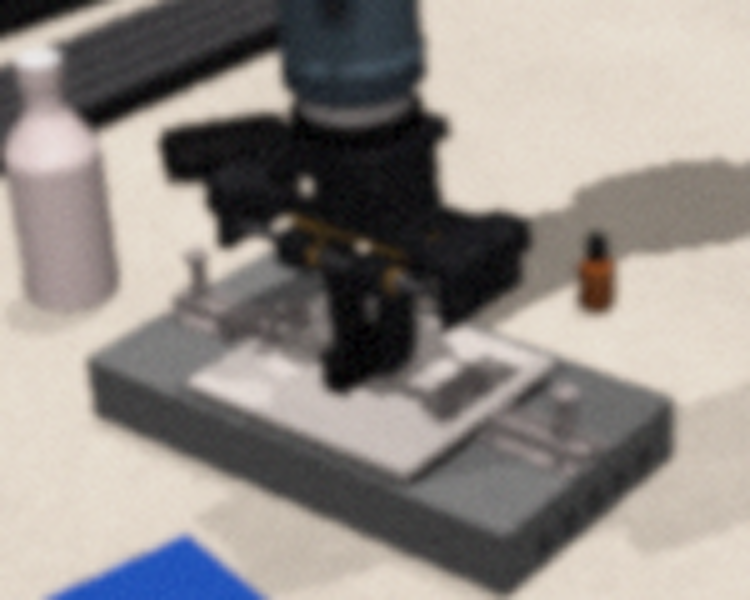

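Request:
{"name": "jog_arm", "arguments": {
  "steps": "0 0 0 0 0 -0.001 0; 0 0 0 0 0 -0.002 0; 0 0 0 0 0 -0.003 0; 0 0 0 0 0 -0.004 0; 0 0 0 0 0 -0.005 0; 0 0 0 0 0 -0.006 0; 0 0 0 0 0 -0.006 0; 0 0 0 0 0 -0.006 0"
}}

```text
time_s: 42.75
eef_pos: [571.9, -213.6, 57.3]
tcp_rot: [-0.0, 0.748, -0.664, 0.0]
force: [-4.0, 1.4, 8.2]
opening: 18.0
```

Request:
{"name": "jog_arm", "arguments": {
  "steps": "0 0 0 0 0 -0.001 0; 0 0 0 0 0 -0.002 0; 0 0 0 0 0 -0.003 0; 0 0 0 0 0 -0.003 0; 0 0 0 0 0 -0.003 0; 0 0 0 0 0 -0.003 0; 0 0 0 0 0 -0.003 0; 0 0 0 0 0 -0.003 0"
}}

```text
time_s: 43.75
eef_pos: [572.0, -213.6, 56.1]
tcp_rot: [-0.0, 0.748, -0.664, 0.0]
force: [-9.4, 3.3, 24.5]
opening: 17.6
```

Request:
{"name": "jog_arm", "arguments": {
  "steps": "0 0 0 0 0 -0.001 0; 0 0 0 0 0 -0.001 0; 0 0 0 0 0 -0.001 0; 0 0 0 0 0 -0.001 0; 0 0 0 0 0 -0.001 0; 0 0 0 0 0 -0.001 0; 0 0 0 0 0 -0.001 0; 0 0 0 0 0 -0.001 0"
}}

```text
time_s: 44.75
eef_pos: [572.0, -213.6, 56.1]
tcp_rot: [-0.0, 0.748, -0.664, 0.0]
force: [-12.2, 4.8, 33.5]
opening: 17.8
```

Request:
{"name": "jog_arm", "arguments": {
  "steps": "0 0 0 0 0 0.004 0; 0 0 0 0 0 0.004 0; 0 0 0 0 0 0.004 0.3; 0 0 0 0 0 0.004 0.6; 0 0 0 0 0 0.004 0.6; 0 0 0 0 0 0.004 0.6; 0 0 0 0 0 0.04 0.6; 0 0 0 0 0 0.08 0.6"
}}

```text
time_s: 45.75
eef_pos: [571.2, -213.3, 132.5]
tcp_rot: [0.0, 0.748, -0.663, -0.001]
force: [0.1, 0.3, 0.7]
opening: 53.0
```

```bash
python3 - <<'E'
from h import *
s=sense(); print(s['eef_pos'],s['opening'],s['tcp_rot'],s['force'],s['ft_torque'])
c=snap('scene','scene23')
crop('scene23',170,130,320,250,5,'n9')
E
```

```text
[ 571.23835884 -213.2958545   132.50295778] 53.027735339515495 [ 3.52908076e-04  7.48214742e-01 -6.63456081e-01 -7.76700326e-04] [0.07797505 0.26228206 0.67616444] [-0.01169745 -0.02069021 -0.01054127]
```

View pics/n9.png

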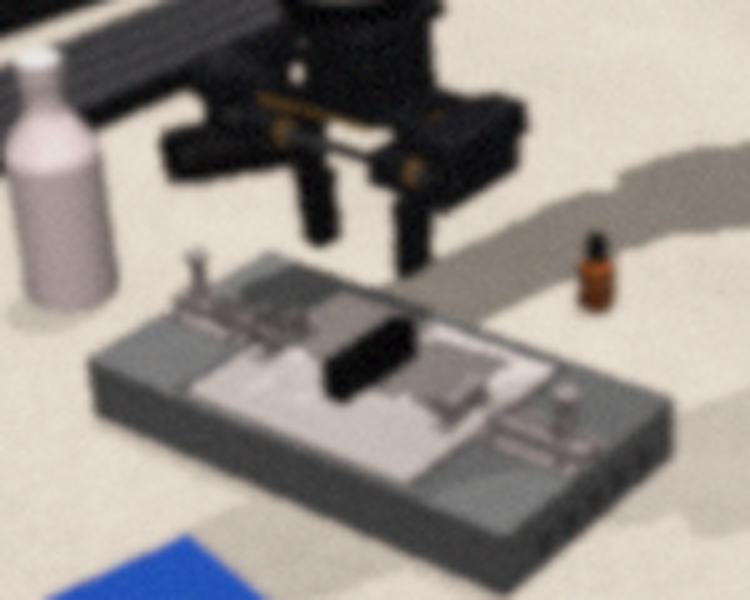

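The cover lies flush with the rim, and TCP z at press was 56.1 (home expected 56.2). Now the right bolt.

Request:
{"name": "jog_arm", "arguments": {
  "steps": "0 0 0 0.006 -0.046 0 0.6; 0 0 0 0.012 -0.092 0 0.6; 0 0 0 0.0177 -0.138 0 0.6; 0 0 0 0.0177 -0.138 0 0.6; 0 0 0 0.0177 -0.138 -0.03 0.6; 0 0 0 0.0177 -0.138 -0.054 0.6; 0 0 0 0.0177 -0.138 -0.054 0.6; 0 0 0 0.0177 -0.138 -0.054 0.6"
}}

```text
time_s: 46.8
eef_pos: [590.2, -351.2, 79.1]
tcp_rot: [-0.0, 0.748, -0.663, 0.0]
force: [-0.0, -0.2, 0.3]
opening: 52.9
```

Request:
{"name": "jog_arm", "arguments": {
  "steps": "0 0 0 0 0 0 0; 0 0 0 0 0 0 0; 0 0 0 0 0 0 0; 0 0 0 0 0 0 0; 0 0 0 0 0 0 0; 0 0 0 0 0 0 0; 0 0 0 0 0 0 0; 0 0 0 0 0 0 0"
}}

```text
time_s: 47.8
eef_pos: [589.5, -351.1, 78.3]
tcp_rot: [-0.0, 0.748, -0.663, -0.0]
force: [-1.3, 2.8, 2.8]
opening: 12.7
```

```bash
python3 - <<'E'
from h import *
s=sense(); print(s['eef_pos'],s['opening'],s['force'])
snap('scene','scene24')
crop('scene24',170,130,290,230,6,'o1')
E
```

```text
[ 589.5333471  -351.11202613   78.27049548] 12.681798769526159 [-1.29117068  2.81316056  2.84300502]
```

View pics/o1.png

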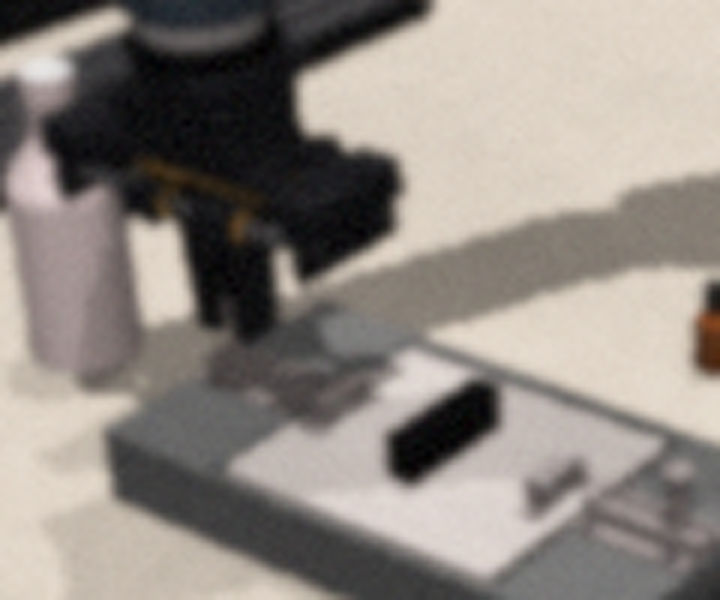

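Request:
{"name": "jog_arm", "arguments": {
  "steps": "0 0 0 -0.0005 0.004 0 0; 0 0 0 -0.001 0.008 0 0; 0 0 0 -0.0014 0.012 0 0; 0 0 0 -0.002 0.016 0 0; 0 0 0 -0.0024 0.02 0 0; 0 0 0 -0.0029 0.024 0 0; 0 0 0 -0.0033 0.027 0 0; 0 0 0 -0.0036 0.03 0 0"
}}

```text
time_s: 48.85
eef_pos: [586.0, -321.4, 78.3]
tcp_rot: [-0.0, 0.748, -0.664, 0.0]
force: [0.5, -1.9, 2.6]
opening: 12.7
```

Request:
{"name": "jog_arm", "arguments": {
  "steps": "0 0 0 -0.0002 0.002 0 0; 0 0 0 -0.0005 0.004 0 0; 0 0 0 -0.0007 0.006 0 0; 0 0 0 -0.0008 0.007 0 0; 0 0 0 -0.0009 0.008 0 0; 0 0 0 -0.001 0.009 0 0; 0 0 0 -0.001 0.009 0 0; 0 0 0 -0.001 0.009 0 0"
}}

```text
time_s: 49.85
eef_pos: [585.1, -315.1, 78.4]
tcp_rot: [0.001, 0.748, -0.664, 0.002]
force: [2.6, -7.7, -0.9]
opening: 12.8
```

```bash
python3 - <<'E'
from h import *
s=sense(); print(s['eef_pos'],s['opening'],s['force'], np.dot(s['eef_pos'][:2],[-.12,.993])+280.3)
snap('scene','scene25')
crop('scene25',170,130,290,230,6,'o2')
E
```

```text
[ 585.13958867 -315.10126548   78.40417319] 12.761271886290874 [ 2.60863925 -7.73626042 -0.90527536] -102.81230726695969
```

View pics/o2.png

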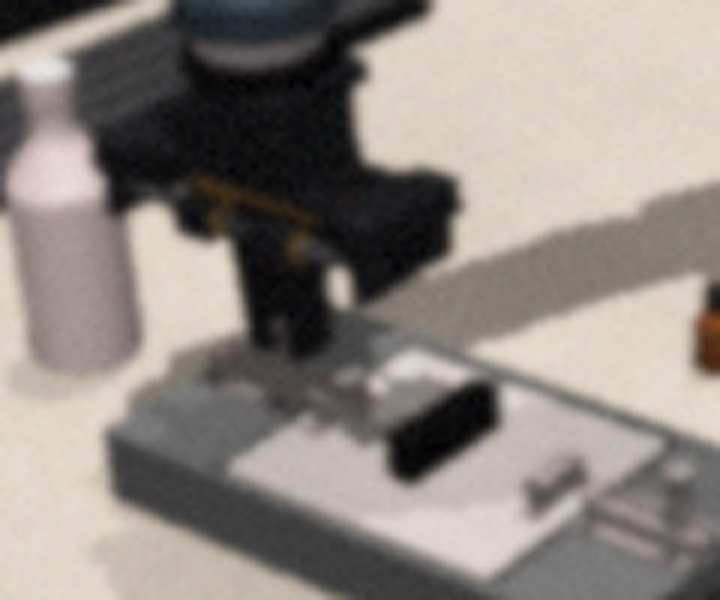

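At 102.8 mm from the middle (home is 103) the force is rising against the stop. One firmer nudge, then release.

Request:
{"name": "jog_arm", "arguments": {
  "steps": "0 0 0 -0.0002 0.002 0 0; 0 0 0 -0.0003 0.003 0 0; 0 0 0 -0.0003 0.003 0 0; 0 0 0 -0.0003 0.003 0 0; 0 0 0 -0.0003 0.003 0 0; 0 0 0 -0.0003 0.003 0 0; 0 0 0 -0.0003 0.003 0 0; 0 0 0 -0.0003 0.003 0 0"
}}

```text
time_s: 50.9
eef_pos: [585.1, -314.9, 78.6]
tcp_rot: [0.002, 0.747, -0.665, 0.004]
force: [5.4, -13.4, -4.2]
opening: 12.8
```

Request:
{"name": "jog_arm", "arguments": {
  "steps": "0 0 0 0.0006 -0.005 0 0; 0 0 0 0.0006 -0.005 0 0.2; 0 0 0 0.0006 -0.005 0 0.4; 0 0 0 0.0006 -0.005 0 0.6; 0 0 0 0.0006 -0.005 0.02 0.6; 0 0 0 0.0006 -0.005 0.05 0.6; 0 0 0 0 0.03 0.05 0.6; 0 0 0 -0.007 0.08 0.05 0.6"
}}

```text
time_s: 51.9
eef_pos: [578.4, -230.1, 130.2]
tcp_rot: [-0.0, 0.747, -0.664, 0.002]
force: [0.2, 1.4, -0.5]
opening: 52.8
```

```bash
python3 - <<'E'
from h import *
s=sense(); print(s['eef_pos'],s['opening'],s['force'])
snap('scene','scene26')
crop('scene26',170,130,290,230,6,'o3')
E
```

```text
[ 578.37084996 -230.12281374  130.23253163] 52.773234484576975 [ 0.16871703  1.44381644 -0.52684561]
```

View pics/o3.png

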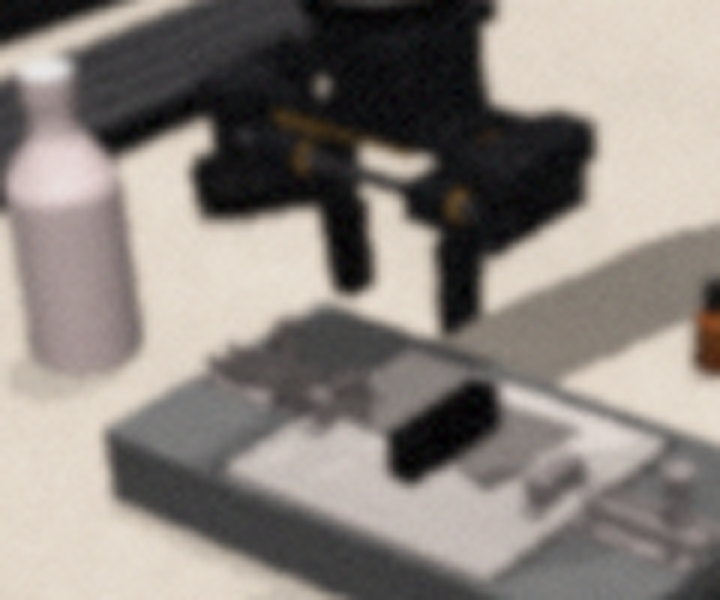

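Request:
{"name": "jog_arm", "arguments": {
  "steps": "0 0 0 -0.007 0.05 0 0.6; 0 0 0 -0.014 0.1 0 0.6; 0 0 0 -0.0216 0.1545 0 0.6; 0 0 0 -0.0216 0.1545 0 0.6; 0 0 0 -0.0216 0.1545 -0.03 0.6; 0 0 0 -0.0216 0.1545 -0.05 0.6; 0 0 0 -0.0216 0.1545 -0.05 0.6; 0 0 0 -0.0216 0.1545 -0.05 0.6"
}}

```text
time_s: 52.95
eef_pos: [556.8, -75.7, 79.4]
tcp_rot: [-0.0, 0.748, -0.664, 0.001]
force: [0.1, 0.1, 0.5]
opening: 52.8
```

Request:
{"name": "jog_arm", "arguments": {
  "steps": "0 0 0 0 0 0 0; 0 0 0 0 0 0 0; 0 0 0 0 0 0 0; 0 0 0 0 0 0 0; 0 0 0 0 0 0 0; 0 0 0 0 0 0 0; 0 0 0 0 0 0 0; 0 0 0 0 0 0 0"
}}

```text
time_s: 53.95
eef_pos: [556.0, -75.0, 78.3]
tcp_rot: [-0.0, 0.748, -0.663, 0.0]
force: [-0.4, 0.5, 1.8]
opening: 12.5
```

Request:
{"name": "jog_arm", "arguments": {
  "steps": "0 0 0 0.0005 -0.004 0 0; 0 0 0 0.001 -0.008 0 0; 0 0 0 0.0014 -0.012 0 0; 0 0 0 0.002 -0.016 0 0; 0 0 0 0.0024 -0.02 0 0; 0 0 0 0.0029 -0.024 0 0; 0 0 0 0.0033 -0.027 0 0; 0 0 0 0.0036 -0.03 0 0"
}}

```text
time_s: 54.95
eef_pos: [559.6, -105.2, 78.2]
tcp_rot: [-0.0, 0.748, -0.663, -0.0]
force: [-1.3, 3.9, 3.8]
opening: 13.0
```

Request:
{"name": "jog_arm", "arguments": {
  "steps": "0 0 0 0.0002 -0.002 0 0; 0 0 0 0.0005 -0.004 0 0; 0 0 0 0.0007 -0.006 0 0; 0 0 0 0.0008 -0.007 0 0; 0 0 0 0.0009 -0.008 0 0; 0 0 0 0.001 -0.009 0 0; 0 0 0 0.001 -0.0105 0 0; 0 0 0 0.001 -0.0115 0 0"
}}

```text
time_s: 55.95
eef_pos: [560.3, -111.1, 78.2]
tcp_rot: [-0.002, 0.749, -0.662, -0.003]
force: [-3.1, 15.4, 7.8]
opening: 12.7
```

Request:
{"name": "jog_arm", "arguments": {
  "steps": "0 0 0 -0.0006 0.005 0 0; 0 0 0 -0.0006 0.005 0 0.2; 0 0 0 -0.0006 0.005 0 0.4; 0 0 0 -0.0006 0.005 0 0.6; 0 0 0 -0.0006 0.005 0.02 0.6; 0 0 0 -0.0006 0.005 0.06 0.6; 0 0 0 -0.02 0.05 0.08 0.6; 0 0 0 -0.04 0.11 0.1 0.6"
}}

```text
time_s: 56.95
eef_pos: [521.7, -10.5, 178.0]
tcp_rot: [-0.0, 0.747, -0.665, 0.001]
force: [1.5, 1.0, 1.7]
opening: 52.8
```

Request:
{"name": "jog_arm", "arguments": {
  "steps": "0 0 0 -0.02 0.05 0 0.6; 0 0 0 -0.04 0.1 0 0.6; 0 0 0 -0.05 0.15 0 0.6; 0 0 0 -0.05 0.18 0 0.6; 0 0 0 -0.05 0.18 0 0.6; 0 0 0 -0.05 0.18 0 0.6; 0 0 0 -0.05 0.18 0 0.6; 0 0 0 -0.05 0.18 0 0.6"
}}

```text
time_s: 57.95
eef_pos: [472.0, 168.9, 177.0]
tcp_rot: [0.0, 0.748, -0.664, 0.0]
force: [0.2, -0.2, -0.1]
opening: 53.5
```

```bash
python3 - <<'E'
from h import *
s=sense(); print(s['eef_pos'],s['opening'],s['force'])
snap('scene','scene27');snap('top','top27')
crop('scene27',170,160,310,250,5,'o4')
cv2.imwrite('pics/o5.png',cv2.resize(cv2.imread('pics/top27.png')[155:240,255:395],None,fx=5,fy=5,interpolation=2))
E
```

```text
[471.95510098 168.88345804 177.0126209 ] 53.46136228391367 [ 0.21799492 -0.20600882 -0.0989926 ]
```

View pics/o4.png

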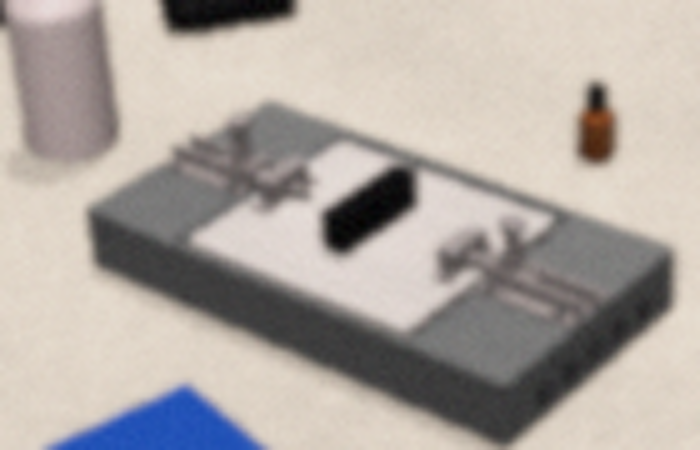

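View pics/o5.png

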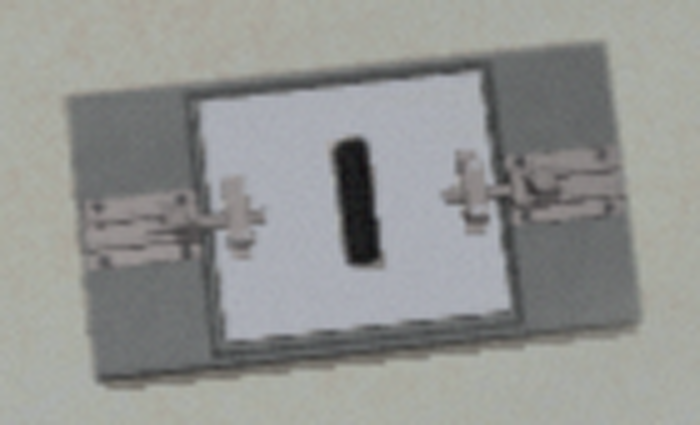

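View pics/top27.png

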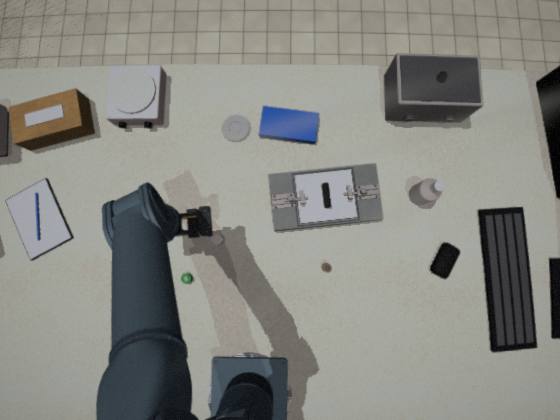

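Both rods pass through their keepers (crop (250,215) and (460,193)) and the cover is square in the mouth. The things in view on the bench are where they were at the start, and the arm is touching nothing. Handing in.

```bash
python3 - <<'E'
from h import *
print(close_job(), sense()['time_s'])
E
```

```text
the job is handed in; nothing more can be done
the job is handed in; nothing more can be done
```

The job is done and handed in at about 58 s of the 210 s.

**What I did:** I drew both bolts back to their stops. I then packed the three black specimens upright with polished faces up, in the +x+y, -x-y and +x-y pockets. I laid the cover, pressed it home with about 33 N, and pushed both bolts through the keepers to their stops.

**Last checks:**
- **Cover:** the tool stopped at z 56.1 mm under the press, against 56.2 expected when home. The last pictures show the cover square and flush in the mouth.
- **Bolts:** both knobs stopped 102.8 mm from the box's middle, against 103 expected, with 13–15 N on the stops. The pictures show both rods through their keepers.
- **Specimens:** a picture just before covering showed all three upright with the chip up.
- **Bench:** the things visible in the last top view were where they started. The arm hid the objective and both yellow look-alikes there, so I did not recheck those.

**What disagreed:** the scene camera read positions about 7 mm (x) and 6 mm (y) off the top camera. The bolt stops agreed with the top camera to within 1 mm, so I used that one. Gripping the knob heads gave an opening of 12–13 mm instead of 15, but both bolts still moved with the grip.

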